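Hang the flask ring under the bench lamp

TASK

Hang the large black flask-weight ring on the J-hook of the retort stand, under its lamp: lift it out of its wire rack by the rim, pass it over the upturned tip of the hook, and lower it gently until you feel the hook take its weight before you let go, so that it is left hanging still. Leave the small ring, the bottle and the tip box where they are.

Things in the scene. Friction and masses are not known exactly. Their poses are not given: they have to be found in the camera images.
- big_ring_centre (a point): Centre of the large ring: flat black rubber-coated metal ring (flask weight), outside diameter 180 mm, inside 136 mm (rim 22 mm wide), 14 mm thick, 0.3 to 0.55 kg. z: its axis, square to its flat faces. It starts leaning in its rack, centre 115 mm above the bench, its plane 0.58 rad (33 degrees) from vertical, top towards the robot.
- big_ring: The same large ring as a body; origin and axes as the centre point.
- big_rack: Fixed wire rack of the large ring, base plate 188 mm wide on the bench, yaw up to 0.35 rad; the ring's centre starts 115 mm above its origin. Its wires end 25 mm above the ring's centre: above that the rim is free on both faces. The ring lifts out up along its own plane.
- stand: Fixed retort stand with a J-hook and a lamp. Origin under the centre of its base plate (200 x 170 x 12 mm) on the bench; z up, -x is the side facing the robot (yaw up to 0.35 rad). A 12 mm rod stands at x = +70 mm, y = 0, 440 mm high. A level rubber buffer bar, 12 mm thick, spans y = -86 to +86 mm at x = -36 mm, its axis 105 mm above the bench, on two posts: the hung ring passes behind it (rod side) and comes to rest leaning on it.
- under_seat (a point): Point on the stand's base plate under the seat of its J-hook (stand x = -48 mm). The hook, a 10 mm bar on a collar on the rod, points to the stand's -x: it slopes down to a flat level seat, a rubber sleeve 24 mm wide (x = -33 to -62 mm), then turns up to a tip at x = -80 mm, 27 mm higher at most. Its height is not reported: the seat's top lies 210 to 250 mm above the bench, differing each time; firmly clamped.
- lamp (a point): Middle of the lower front edge of the lamp head fixed over the hook, 365 mm above the bench. The head is 100 mm deep (stand x = -30 to +70 mm), 140 mm wide and 18 mm thick. It leaves no room for an upright gripper over the seat: come in tilted, from the stand's -x side.
- small_ring_centre (a point): Centre of the small ring, to be left alone: same look, outside diameter 120 mm, 14 mm thick, leaning in its own wire rack, centre 85 mm above the bench.
- bottle: Glass bottle with blue cap, diameter 70 mm, 150 mm tall, origin under its base. Leave alone.
- tip_box: Pipette-tip box with red top, 85 x 120 x 70 mm, origin under its base. Leave alone.
Mind the look-alikes: they are no part of the job. What is shaped like the big_ring but blue or green is not meant.

How it is judged:
By the outcome, as a careful person would: the job done as asked, in the order asked, and still so for the second after the job is handed in, with the robot touching nothing.
It also fails if it takes over 54 s, if anything falls off the work surface, if the arm or the gripper's body presses on something with over 40 N, if the wrist force passes 120 N, or if a joint passes its speed limit or range.

ROBOT

A 7-joint arm with a two-finger parallel gripper is mounted at the origin on the work surface. World frame = base frame: x ahead of the robot, y to its left, z up, the work surface at z = 0. Lengths are in m, angles in degrees, forces in N, time in s.
With the tool pointing down it reaches from about 0.425 to 0.875 m from the base axis. Payload 4.7 kg.
Tool frame: the origin (TCP) lies on the mounting face of the last link; the fingertips stand 182 mm ahead of it and the grasp point (between the pads) lies 164 mm ahead of it; z points along the fingers, x is the direction in which the jaws open and shut, and the axes are right-handed (so a half turn about z gives the same grasp; the last joint's range is limited). The gripper opens to 87 mm and grips with 3 to 60 N. Pads are 19 mm wide; open, the fingers measure 117 mm over their backs; the gripper's body (75 mm by 190 mm) begins 51 mm behind the grasp point.
Start: joints at [69.62, 18.392, -4.016, 83.108, 1.295, 78.541, -3.26], TCP at [0.235, -0.606, 0.405] pointing down, gripper open.
Joint ranges: [-163.93, 163.93], [-17.29, 119.83], [-79.2, 71.16], [3.27, 140.29], [-89.18, 269.18], [5.43, 117.66], [-154.24, 154.24]. Speed limits (degrees/s): [147.25, 147.25, 180, 180, 180, 180, 180].

INTERFACE

Orientations are given as [roll, pitch, yaw] about the fixed x, y, z axes, in that order (R = Rz(yaw) Ry(pitch) Rx(roll)).
In Python, from cell import status, cams, env, outline_of, landmark_of gives the robot as it stands. The module is installed in compiled form; this text tells all that it offers.
- The arm moves only by the tool jog_arm, never from a script. Its argument "rows" is a list of rows, each a list of 7 numbers: the closure, from 0 (fully open) to 1 (shut), then the shift along the tool's x, y, z in m, then the turn, a rotation vector about the tool's x, y, z in degrees. A call has 1 to 12 rows; each row shifts and turns the commanded pose from where the row before left it, along the tool's axes as they then stand; what a row does not reach is not made up. A row lasts 1/12 s, in which the tool goes at most 41.7 mm and 7.16 degrees, less where a joint would pass 70% of its speed; a pose out of reach is approached as far as the arm can. A call with a gripper value outside its range is refused whole. The fingers move at their own pace and stop on an object; "grip_force" is the grip in N (left out, the last holds). Time passes only in rows, so rows that do not move let the fingers close. It gives the time, the measured TCP pose, the force and the opening at its end, in the units of the state.
- status.get_obs(): the state, without advancing time (a new reading comes with each control period).
- cams.read_camera(name): name is "scene" or "top" or "wrist"; returns (picture, depth): 420x560x3 uint8, red, green, blue; 420x560 float32, m along the optical axis (not along the pixel's ray), 0 where there is no reading.
- cams.camera_params(name): a dict with "vfov" (degrees; the focal length in pixels is half the picture's height over the tangent of half this angle, whatever the lens; pixels are square), "cx", "cy" (the principal point, pixels), "eye" and "attitude" of the camera in the world. Camera axes: x right, y up, looking along -z (the intrinsics and any distortion apply to the point x, -y, -z); pixel columns grow to the right and rows downward; lengths in m; the calibration is good to about 2 mm. A picture is of the moment at which its call begins: read the wrist's pose just before it. camera_params takes no time and is no camera call; for the wrist camera it gives the pose at the moment of the call.
- env.sign_off(): hands the job in, once; it reports no verdict.
Trained networks look in the newest picture that a camera, given by its name, has taken for a name from the list of things; names that differ only in an ending like _2 or _b are one class to them, and where a whole thing is asked for, a point or a joint stands for the part that bears it (a point fixed in the world has none). Each returns a list of dicts, best first, with "conf" (0 to 1); they miss things now and then, are a little off and sometimes report something else, mostly with a low value. They report only what shows in the picture. A call takes as long as a camera call. They do not tell look-alikes from the thing itself.
- outline_of(camera, name): "pixels" (420x560 bool, what is visible of it) and "box" ([left, top, right, bottom] in pixels, round what is visible of it).
- landmark_of(camera, name): "position" ([row, column] in pixels: a listed point, or the origin of a listed thing).
The state is a dict: "time_s": time; "qpos": joint angles; "joint_velocities": joint speeds; "effort": joint torques, N m; "tool_pos": TCP position; "tool_rot": TCP orientation; "force": force on the tool from outside, world axes, zero at the start; "wrist_torque": the same for the moment, N m; "grip_width": finger opening in m.
Only numpy, scipy, OpenCV 4.12 (cv2) and the standard library are available. Lean on these libraries where they do the work, as an engineer would, in place of code of your own. Each camera call takes 0.05 s, during which the arm holds its last target. There are 200 camera calls.

## Working session

There is one attempt and no reset: what is moved stays moved. The work goes in short steps, Python scripts to look and compute and a tool call to move; the robot and the scene stay as the last step left them, time stands still between calls to the robot, and variables do not carry over. Pictures are saved under pics/ and viewed, about 8 in all and at most 12, crops included, and the job is handed in when it is done.

Besides the shell and the picture viewer there is one more tool, called after "Request:" by a JSON object that holds its "method" and its "body", one argument or row to a line. jog_arm: Moves the arm, as the interface text tells. Its arguments: {"type":"object","properties":{"rows":{"type":"array"},"grip_force":{"type":"number"}},"required":["rows"]}

```bash
mkdir -p pics
cat > h.py <<'E'
import numpy as np,cv2
from scipy.spatial.transform import Rotation as Ro
from cell import status,cams,env,outline_of,landmark_of
def R(att):
    a=np.array(att,float)
    if a.shape==(3,3): return a
    if a.size==4: raise Exception(a)
    return Ro.from_euler('xyz',a,degrees=True).as_matrix()
def world(cam,rows,cols,d,p=None):
    p=p or cams.camera_params(cam); f=210/np.tan(np.radians(p['vfov'])/2)
    rows,cols,d=[np.asarray(v,float) for v in (rows,cols,d)]
    c=np.stack([(cols-p['cx'])/f*d,-(rows-p['cy'])/f*d,-d],-1)
    return c@R(p['attitude']).T+np.array(p['eye'])
def ray(cam,r,c):
    p=cams.camera_params(cam); return np.array(p['eye']),world(cam,r,c,1.0)-np.array(p['eye'])
def atz(cam,rc,z):
    e,d=ray(cam,*rc); return e+d*(z-e[2])/d[2]
E
python3 - <<'E'
from h import *
print(status.get_obs())
ims=[]
for c in ("scene","top"):
    im,d=cams.read_camera(c); np.savez(f'{c}.npz',im=im,d=d); print(c,cams.camera_params(c))
    cv2.imwrite(f'pics/{c}0.png',im[...,::-1])
    for n in ("big_ring_centre","under_seat","lamp","small_ring_centre","stand","big_rack"):
        for l in landmark_of(c,n)[:4]:
            r,k=l['position']; 
            dd=d[int(np.clip(r,0,419)),int(np.clip(k,0,559))]
            z={'big_ring_centre':.115,'under_seat':.012,'lamp':.365,'small_ring_centre':.085}.get(n,0)
            print(n,round(l['conf'],2),np.round([r,k]),'atz',atz(c,(r,k),z).round(3),'depth',world(c,r,k,dd).round(3))
E
```

```text
{'time_s': 0.0, 'qpos': array([69.61986736, 18.4401048 , -4.01500158, 83.17404743,  1.2955025 ,
       78.54084962, -3.25990768]), 'joint_velocities': array([-0.09163351, -0.03639305,  0.00336049, -0.07048852, -0.06773724,
       -0.01347785,  0.05089656]), 'effort': array([-1.78070845e-04, -4.91276908e+01, -4.03370289e-01, -3.12523413e+01,
       -6.38523046e-02,  4.38375771e-02,  1.84514747e-04]), 'tool_pos': array([ 0.23482009, -0.60588826,  0.40365675]), 'tool_rot': array([ 1.79993634e+02,  1.09733843e-01, -6.88104529e+01]), 'force': array([ 0.2936232 , -0.46552339, -0.69480268]), 'wrist_torque': array([0.00724311, 0.01718572, 0.00856117]), 'grip_width': 0.08714964891118843}
scene {'vfov': 50.87260752939879, 'cx': 275.1042076014281, 'cy': 211.49108826940721, 'eye': array([0.98083894, 0.72545352, 1.39783903]), 'attitude': array([ 3.22834003e+01, -1.10907651e-01,  1.48885745e+02])}
big_ring_centre 0.92 [253. 338.] atz [0.468 0.273 0.115] depth [ 0.42   0.231 -0.006]
big_ring_centre 0.86 [264. 302.] atz [0.59  0.247 0.115] depth [0.555 0.205 0.001]
under_seat 0.32 [228. 202.] atz [ 
[... 266 characters left out ...]
depth [0.609 0.26  0.011]
top {'vfov': 42.780286840756474, 'cx': 275.9187529824705, 'cy': 206.58220176846478, 'eye': array([0.53752277, 0.11907891, 1.66969604]), 'attitude': array([  2.26533687,  -0.12790876, -89.13169244])}
under_seat 0.68 [238. 317.] atz [ 0.509 -0.011  0.012] depth [ 0.509 -0.011  0.011]
lamp 0.7 [231. 325.] atz [ 0.531 -0.003  0.365] depth [ 0.531 -0.002  0.382]
lamp 0.67 [222. 312.] atz [0.553 0.028 0.365] depth [0.553 0.029 0.38 ]
small_ring_centre 0.74 [228. 400.] atz [ 0.542 -0.25   0.085] depth [ 0.542 -0.268  0.008]
stand 0.93 [220. 315.] atz [ 0.564 -0.006  0.   ] depth [0.558 0.023 0.381]
big_rack 0.92 [207. 235.] atz [0.599 0.244 0.   ] depth [0.599 0.242 0.016]
```

Run:
```python
import cv2
for c in("scene","top"):
    im=cv2.imread(f'pics/{c}0.png'); 
    cv2.imwrite(f'pics/{c}1.png',cv2.resize(im[60:390,100:540],(800,600),interpolation=cv2.INTER_CUBIC))
```

```text
(no output)
```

View pics/scene1.png

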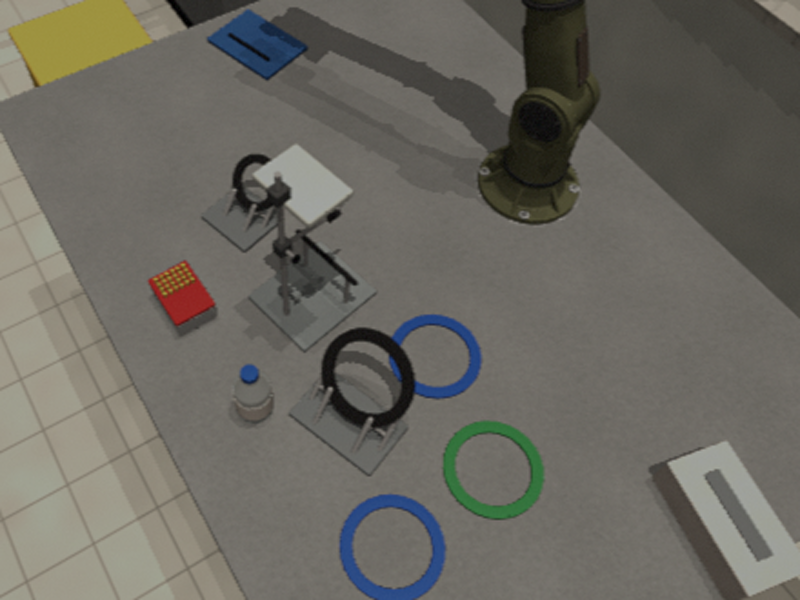

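View pics/top1.png

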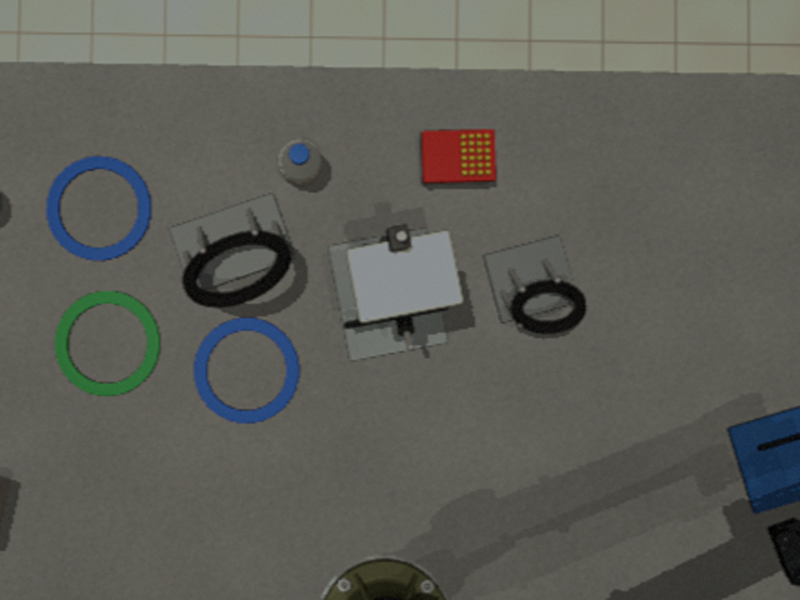

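The scene picture shows the big black ring leaning in its rack at full-frame (301,268). Look-alikes are flat blue rings at (338,256) and (315,360), a flat green ring at (371,318), and the small black ring at (240,160). Only the black one in the rack near y≈+0.24 fits the description. The stand is at top (315,220). Next I fit the ring, the stand and the hook from depth.

Run:
```python
from h import *
rr,cc=np.mgrid[:420,:560]
P=[];C=[]
for c in("scene","top"):
    z=np.load(c+'.npz'); W=world(c,rr,cc,z['d']); ok=z['d']>0
    P.append(W[ok]);C.append(z['im'][ok].astype(int))
    if c=='scene':
        cv2.imwrite('pics/ring_crop.png',np.hstack([cv2.resize(z['im'][210:320,240:385,::-1],(400,300),interpolation=3),cv2.resize(z['im'][140:260,190:310,::-1],(390,300),interpolation=3)]))
np.savez('cloud.npz',P0=P[0],C0=C[0],P1=P[1],C1=C[1])
# ring
for tag,Q in (('scene',(P[0],C[0])),('top',(P[1],C[1]))):
    p,c=Q; m=(c.max(1)<60)&(abs(p[:,0]-.56)<.14)&(abs(p[:,1]-.245)<.13)&(p[:,2]>.03)&(p[:,2]<.23)
    q=p[m]
    for _ in range(4):
        ctr=q.mean(0); n=np.linalg.svd(q-ctr)[2][2]; r=abs((q-ctr)@n); q=q[r<max(.008,0)] if _ else q[r<.02]
    n=n*np.sign(n[2])
    u=np.cross([0,0,1],n);u/=np.linalg.norm(u);v=np.cross(n,u)
    a=(q-ctr)@u;b=(q-ctr)@v
    from scipy.optimize import least_squares
    f=lambda s:np.maximum(0,np.abs(np.hypot(a-s[0],b-s[1])-.079)-.011)
    s=least_squares(f,[a.mean()*0,0]).x
    cen=ctr+u*s[0]+v*s[1]-n*.007
    print(tag,len(q),'centre',cen.round(4),'n',n.round(3),'tilt from vert',np.degrees(np.arcsin(n[2])).round(1),'yaw n',np.degrees(np.arctan2(n[1],n[0])).round(1),'up v',v.round(3))
# lamp head
p=np.vstack(P); 
pt=P[1]; m=(abs(pt[:,0]-.56)<.13)&(abs(pt[:,1])<.13)&(pt[:,2]>.37)&(pt[:,2]<.395)
rect=cv2.minAreaRect((pt[m][:,:2]*1000).astype(np.float32)); print('lamp rect top',rect,pt[m][:,2].mean())
ps=P[0]; m=(abs(ps[:,0]-.56)<.13)&(abs(ps[:,1])<.13)&(ps[:,2]>.37)&(ps[:,2]<.395)
rect=cv2.minAreaRect((ps[m][:,:2]*1000).astype(np.float32)); print('lamp rect scene',rect)
for t,pp in(('s',ps),('t',pt)):
    m=(abs(pp[:,0]-.56)<.13)&(abs(pp[:,1])<.13)&(pp[:,2]>.006)&(pp[:,2]<.018)
    print('base',t,cv2.minAreaRect((pp[m][:,:2]*1000).astype(np.float32)))
```

```text
scene 944 centre [0.5928 0.2542 0.1095] n [0.747 0.271 0.607] tilt from vert 37.4 yaw n 20.0 up v [-0.571 -0.207  0.795]
top 920 centre [0.5939 0.2514 0.1124] n [0.746 0.269 0.61 ] tilt from vert 37.6 yaw n 19.8 up v [-0.573 -0.206  0.793]
lamp rect top ((580.8181762695312, 7.277061462402344), (104.74954223632812, 139.9806671142578), 11.646255493164062) 0.3838826185871813
lamp rect scene ((584.7110595703125, 11.093215942382812), (116.2476806640625, 142.724853515625), 11.364370346069336)
base s ((562.443115234375, 1.32757568359375), (259.5887145996094, 253.77171325683594), 88.93434143066406)
base t ((559.66552734375, -0.090179443359375), (259.8477478027344, 258.8199157714844), 89.95923614501953)
```

View pics/ring_crop.png

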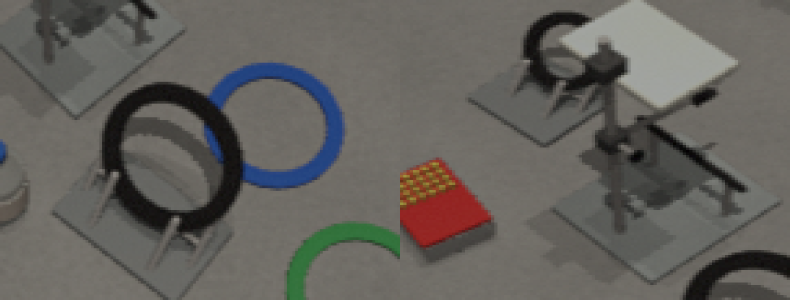

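The crop confirms it: the large black ring in its rack is at crop (172,155), and the blue and green rings lie flat on the bench. Next: the hook profile in the stand frame, the gripper body's shape, and the approach rows.

```bash
cat >> h.py <<'E'
def T(Rm,p):
    M=np.eye(4);M[:3,:3]=Rm;M[:3,3]=p;return M
def cur():
    o=status.get_obs();return T(Ro.from_euler('xyz',o['tool_rot'],degrees=True).as_matrix(),o['tool_pos'])
def tool(yaw,tilt,g):  # yaw of heading, tilt of fingers from vertical (outward), grasp point g -> TCP pose
    y,t=np.radians([yaw,tilt]); h=np.array([np.cos(y),np.sin(y),0]);e=np.array([0,0,1.])
    z=h*np.sin(t)-e*np.cos(t); x=h*np.cos(t)+e*np.sin(t)
    return T(np.c_[x,np.cross(z,x),z],np.array(g)-.164*z)
def rows(A,B,n=None,step=.04,ang=6.8):
    from scipy.linalg import logm,expm
    L=np.real(logm(np.linalg.inv(A)@B))
    D=np.linalg.inv(A)@B
    n=n or 1
    while True:
        M=expm(L/n); p=M[:3,3]; w=np.degrees(Ro.from_matrix(M[:3,:3]).as_rotvec())
        if np.linalg.norm(p)<=step and np.linalg.norm(w)<=ang: break
        n+=1
    print('rows',n,'each',p.round(4).tolist(),w.round(2).tolist()); return n,p,w
E
python3 - <<'E'
from h import *
d=np.load('cloud.npz'); y=np.radians(11.6); X=np.array([np.cos(y),np.sin(y)]);Y=np.array([-X[1],X[0]]); o=np.array([.581,.0073])-.02*X
print('origin',o)
for k in '01':
    p=d['P'+k];c=d['C'+k]; q=p[:,:2]-o; s=np.c_[q@X,q@Y,p[:,2]]
    m=(s[:,0]>-.095)&(s[:,0]<.1)&(abs(s[:,1])<.025)&(s[:,2]>.12)&(s[:,2]<.35)
    t=s[m];cc=c[m];i=np.argsort(t[:,0])
    print('cam',k); print(np.c_[(t[i]*1000).round(0),cc[i].max(1)].astype(int)[:60].tolist())
    m=(abs(s[:,1])<.1)&(abs(s[:,0]+.036)<.02)&(s[:,2]>.09)&(s[:,2]<.13); print('buffer',s[m].mean(0).round(3),s[m].min(0).round(3),s[m].max(0).round(3))
# gripper seen from top
p=d['P1'];m=(p[:,0]>.05)&(p[:,0]<.45)&(p[:,1]<-.45)&(p[:,2]>.2)
q=p[m];print('grip pts',len(q),q.min(0),q.max(0))
A=cur();l=(q-A[:3,3])@A[:3,:3]
for lo,hi in((-.2,0),(0,.05),(.05,.12),(.12,.2)):
    b=l[(l[:,2]>lo)&(l[:,2]<hi)]
    if len(b):print(lo,hi,len(b),b.min(0).round(3),b.max(0).round(3))
w=cams.camera_params('wrist');print(w, (np.array(w['eye'])-A[:3,3])@A[:3,:3])
B=A.copy();B[:3,3]=[.2,-.52,.65]; n,_,_=rows(A,B)
c=np.array([.593,.252,.115]);yw=20;t=33.2
v=-tool(yw,t,[0,0,0])[:3,2]
C=tool(yw,t,c+v*.24);C2=tool(yw,t,c+v*.089)
print('pregrasp',C.round(3).tolist())
Bs=B
D=T(Ro.from_euler('z',93-3.,degrees=True).as_matrix()@B[:3,:3],0*B[:3,3]);a=np.radians(93);D[:3,3]=[.557*np.cos(np.radians(24)),.557*np.sin(np.radians(24)),.65]
rows(B,D);rows(D,C);rows(C,C2)
E
```

```text
origin [0.5614085  0.00327844]
cam 0
[[-73, 7, 242, 97], [-72, 8, 249, 88], [-69, 6, 245, 86], [-69, 7, 240, 100], [-67, 5, 240, 99], [-66, 10, 236, 80], [-65, 6, 237, 66], [-63, 14, 231, 88], [-62, 9, 238, 34], [-61, 6, 241, 58], [-61, 6, 236, 27], [-61, 16, 240, 63], [-59, 3, 240, 54], [-59, 4, 235, 27], [-57, 14, 236, 49], [-57, 10, 237, 23], [-56, 16, 244, 29], [-56, 12, 229, 52], [-55, 12, 237, 24], [-54, 8, 238, 18], [-54, 3, 239, 44], [-51, 6, 239, 16], [-51, 12, 229, 64], [-50, 3, 237, 28], [-48, 10, 240, 17], [-48, 15, 245, 16], [-47, 7, 238, 14], [-47, 12, 238, 7], [-46, 12, 228, 90], [-46, 17, 243, 22], [-46, 13, 234, 30], [-44, 5, 238, 19], [-44, 10, 239, 14], [-43, 11, 235, 14], [-42, 6, 237, 17], [-42, 2, 238, 41], [-41, 8, 234, 13], [-41, 13, 234, 48], [-38, 6, 234, 26], [-38, 6, 240, 24], [-38, 11, 229, 63], [-37, 7, 232, 41], [-37, 13, 237, 20], [-36, 4, 241, 60], [-34, 6, 233, 70], [-33, 7, 240, 65], [-33, 3, 236, 82], [-30, 6, 236, 78], [-29, 6, 232, 95], [-27, 4, 238, 75], [-25, 6, 236, 78], [-23, 3, 240, 77], [-23, 4, 230, 83], [-22, 5, 237, 72], [-17, 6, 243, 71
[... 1580 characters left out ...]
]
0.05 0.12 903 [-0.097 -0.041  0.05 ] [0.007 0.038 0.112]
0.12 0.2 5 [-0.053 -0.013  0.175] [ 0.045 -0.004  0.18 ]
{'vfov': 65.15633455826128, 'cx': 275.74272579567685, 'cy': 209.99174689091453, 'eye': array([ 0.3062555 , -0.57689918,  0.38504979]), 'attitude': array([-1.64390277e+01, -4.23562206e-02, -6.88167299e+01])} [-0.00141979 -0.07710161  0.0197567 ]
rows 7 each [-0.0133, 0.0002, -0.035] [-0.0, 0.0, -0.0]
pregrasp [[0.786, 0.342, 0.515, 0.385], [0.286, -0.94, 0.187, 0.176], [0.548, -0.0, -0.837, 0.453], [0.0, 0.0, 0.0, 1.0]]
rows 23 each [-0.0022, -0.0389, -0.0] [0.0, 0.0, -3.91]
rows 7 each [-0.0258, 0.0004, 0.0229] [-0.05, 4.74, 0.16]
rows 4 each [0.0, 0.0, 0.0377] [-0.0, 0.0, 0.0]
```

Seat top comes out at 0.239 (tip 0.265, which is 27 mm higher, so consistent). The gripper body is 190 mm along the jaw axis, so a top grip across the thickness would hit the lamp. Gripping the rim off-centre, with the fingers slanting in the ring's plane from its +y side, should clear it. I check that numerically.

```bash
cat >> h.py <<'E'
SO=np.array([.5614,.0033,0]);SY=11.6;SEAT=.239
def frame(yaw,al):  # columns n,u,v
    y,a=np.radians([yaw,al]);h=np.array([np.cos(y),np.sin(y),0]);e=np.array([0,0,1.])
    u=np.cross(e,h);n=h*np.cos(a)+e*np.sin(a);return np.c_[n,u,np.cross(n,u)]
def grasp_pose(F,c,phi=25,psi=55,r=.084,back=0.):
    p,s=np.radians([phi,psi]);a=F@[0,np.sin(s),np.cos(s)]
    g=c+F@[0,r*np.sin(p),r*np.cos(p)]+a*back
    x=F[:,0];z=-a;return T(np.c_[x,np.cross(z,x),z],g-.164*z)
def ring_at(x,y,ztop,al):  # ring centre in world with inner-top (mid thickness) at stand x, z
    F=frame(SY,al);S=frame(SY,0)
    return SO+S@[x,y,ztop]-F[:,2]*.068,F
E
python3 - <<'E'
from h import *
S=frame(SY,0)
def clear(M):
    g=np.stack(np.meshgrid(np.linspace(-.095,.095,15),np.linspace(-.041,.041,9),np.linspace(.05,.113,8)),-1).reshape(-1,3)
    k=np.stack(np.meshgrid(np.linspace(-.055,.055,9),np.linspace(-.055,.055,9),np.linspace(-.15,.05,9)),-1).reshape(-1,3)
    q=np.vstack([g,k]);w=(q@M[:3,:3].T+M[:3,3]-SO)@S
    d=np.maximum(np.abs(w-[.02,0,.374])-[.05,.07,.009],0)
    return np.linalg.norm(d,axis=1).min()*1000, w[:,2].min()*1000
for psi in (50,55,60,65,70):
    for al in (13,18,25):
        print(psi,al,[tuple(np.round(clear(grasp_pose(F,c,25,psi)),0)) for x,dz in((-.11,.04),(-.08,.04),(-.06,.04),(-.048,.04),(-.048,0)) for c,F in [ring_at(x,0,SEAT+dz,al)]])
c,F=ring_at(-.048,0,SEAT,15);M=grasp_pose(F,c,25,60);print('hang TCP',M.round(3).tolist())
c=np.array([.593,.252,.115]);F=frame(20,33.2)
M=grasp_pose(F,c,25,60);print('pick TCP',M.round(3).tolist(), 'grasp',(M[:3,3]+.164*M[:3,2]).round(3))
E
```

```text
50 13 [(np.float64(3.0), np.float64(267.0)), (np.float64(0.0), np.float64(267.0)), (np.float64(0.0), np.float64(267.0)), (np.float64(0.0), np.float64(267.0)), (np.float64(13.0), np.float64(227.0))]
50 18 [(np.float64(8.0), np.float64(259.0)), (np.float64(0.0), np.float64(259.0)), (np.float64(0.0), np.float64(259.0)), (np.float64(0.0), np.float64(259.0)), (np.float64(8.0), np.float64(219.0))]
50 25 [(np.float64(15.0), np.float64(247.0)), (np.float64(0.0), np.float64(247.0)), (np.float64(0.0), np.float64(247.0)), (np.float64(0.0), np.float64(247.0)), (np.float64(5.0), np.float64(207.0))]
55 13 [(np.float64(3.0), np.float64(261.0)), (np.float64(0.0), np.float64(261.0)), (np.float64(0.0), np.float64(261.0)), (np.float64(0.0), np.float64(261.0)), (np.float64(20.0), np.float64(221.0))]
55 18 [(np.float64(8.0), np.float64(253.0)), (np.float64(0.0), np.float64(253.0)), (np.float64(0.0), np.float64(253.0)), (np.float64(0.0), np.float64(253.0)), (np.float64(16.0), np.float64(213.0))]
55 25 [(np.float64(14.0), np.float64(242.0)), (np.float64(0.0), np.float64(242.0)), (np.float64(0.0), np.float6
[... 1449 characters left out ...]
40.0), np.float64(205.0))]
70 18 [(np.float64(9.0), np.float64(237.0)), (np.float64(0.0), np.float64(237.0)), (np.float64(0.0), np.float64(237.0)), (np.float64(0.0), np.float64(237.0)), (np.float64(34.0), np.float64(197.0))]
70 25 [(np.float64(15.0), np.float64(227.0)), (np.float64(0.0), np.float64(227.0)), (np.float64(0.0), np.float64(227.0)), (np.float64(0.0), np.float64(227.0)), (np.float64(26.0), np.float64(187.0))]
hang TCP [[0.946, -0.119, 0.301, 0.456], [0.194, -0.535, -0.822, 0.163], [0.259, 0.837, -0.483, 0.326], [0.0, 0.0, 0.0, 1.0]]
pick TCP [[0.786, -0.275, 0.553, 0.451], [0.286, -0.632, -0.72, 0.389], [0.548, 0.725, -0.418, 0.247], [0.0, 0.0, 0.0, 1.0]] grasp [0.542 0.271 0.179]
```

```bash
cat >> h.py <<'E'
SS=frame(SY,0)
def box(lo,hi,n): return np.stack(np.meshgrid(*[np.linspace(a,b,k) for a,b,k in zip(lo,hi,n)]),-1).reshape(-1,3)
GB=np.vstack([box((-.095,-.041,.05),(.095,.041,.113),(15,9,8)),box((-.055,-.055,-.15),(.055,.055,.05),(9,9,9)),box((-.03,-.011,.113),(.03,.011,.182),(9,5,9))])
def clear(M):
    w=(GB@M[:3,:3].T+M[:3,3]-SO)@SS
    f=lambda c,h:np.linalg.norm(np.maximum(np.abs(w-c)-h,0),axis=1).min()*1000
    return f([.02,0,.374],[.05,.07,.009]),f([-.035,0,SEAT-.005],[.032,.012,.005]),f([-.07,0,SEAT+.012],[.01,.005,.014])
def hang_pose(x,dz,al,b,phi,psi,r=.084):
    F=frame(SY+b,al);c=SO+SS@[x,0,SEAT+dz]-F[:,2]*.068
    return grasp_pose(F,c,phi,psi,r),c,F
E
python3 - <<'E'
from h import *
P=((-.11,.037),(-.09,.037),(-.075,.035),(-.06,.018),(-.048,0))
for phi in(25,35,45):
  for psi in(60,70,80):
    for b in(0,15,30):
      for al in (16,):
        r=[clear(hang_pose(x,d,al,b,phi,psi)[0]) for x,d in P]
        if min(q[0] for q in r)>7: print(phi,psi,b,al,np.round(r).astype(int).tolist())
E
```

```text
25 60 30 16 [[50, 52, 35], [32, 42, 24], [21, 33, 15], [23, 14, 2], [37, 2, 0]]
25 70 15 16 [[31, 45, 28], [18, 38, 21], [15, 31, 15], [26, 12, 5], [41, 2, 3]]
25 70 30 16 [[58, 51, 35], [41, 42, 24], [31, 33, 15], [34, 13, 3], [47, 0, 0]]
25 80 0 16 [[12, 42, 20], [12, 37, 17], [13, 31, 15], [28, 13, 11], [45, 6, 11]]
25 80 15 16 [[38, 46, 26], [28, 39, 19], [26, 32, 14], [37, 12, 7], [51, 2, 4]]
25 80 30 16 [[65, 52, 33], [50, 42, 22], [42, 34, 13], [45, 13, 4], [57, 1, 0]]
35 60 15 16 [[33, 48, 36], [20, 41, 29], [18, 34, 23], [29, 21, 17], [44, 11, 15]]
35 60 30 16 [[59, 58, 43], [43, 46, 32], [34, 37, 23], [37, 21, 13], [50, 8, 8]]
35 70 0 16 [[15, 39, 30], [15, 35, 27], [16, 31, 25], [30, 22, 23], [47, 16, 23]]
35 70 15 16 [[41, 47, 37], [31, 40, 30], [30, 33, 24], [40, 21, 18], [54, 11, 14]]
35 70 30 16 [[68, 56, 44], [53, 45, 33], [45, 36, 24], [48, 21, 13], [59, 8, 8]]
35 80 0 16 [[26, 40, 28], [26, 35, 27], [27, 31, 26], [40, 21, 24], [56, 17, 24]]
35 80 15 16 [[50, 47, 36], [42, 40, 30], [41, 33, 25], [51, 19, 19], [64, 13, 16]]
35 80 30 16 [[77, 55, 43], [63, 45, 33], [56, 36, 25], [59, 19, 14], [70, 10, 8]]
45 60 0 16 [[18, 42, 35], [18, 40, 34], [19, 37, 33], [34, 28, 33], [50, 26, 35]]
45 60 15 16 [[42, 53, 43], [33, 46, 36], [33, 39, 32], [44, 26, 28], [58, 22, 29]]
45 60 30 16 [[69, 63, 50], [55, 51, 39], [47, 42, 32], [51, 26, 24], [63, 19, 22]]
45 70 0 16 [[29, 41, 37], [29, 38, 35], [30, 36, 34], [43, 29, 34], [59, 27, 34]]
45 70 15 16 [[52, 51, 44], [45, 44, 38], [44, 39, 33], [54, 28, 29], [68, 22, 28]]
45 70 30 16 [[79, 62, 51], [66, 51, 40], [59, 42, 32], [62, 28, 24], [73, 19, 21]]
45 80 0 16 [[40, 40, 38], [40, 37, 36], [41, 34, 35], [54, 30, 35], [69, 28, 35]]
45 80 15 16 [[62, 50, 45], [56, 43, 39], [55, 37, 34], [66, 29, 30], [79, 23, 28]]
45 80 30 16 [[89, 60, 53], [76, 49, 42], [70, 40, 34], [74, 28, 25], [84, 20, 20]]
```

Run:
```python
from h import *
c=np.array([.593,.252,.115]);F=frame(20,33.2)
G=grasp_pose(F,c,35,65);Pg=grasp_pose(F,c,35,65,back=.09)
for M in(G,Pg): print(M.round(3).tolist(),'zmin body',(GB@M[:3,:3].T+M[:3,3])[:,2].min().round(3))
A=cur();B=A.copy();B[:3,3]=[.19,-.50,.64]
a=110;D=T(Ro.from_euler('z',a,degrees=True).as_matrix()@B[:3,:3],Ro.from_euler('z',a,degrees=True).as_matrix()@B[:3,3])
print(D.round(3).tolist());rows(B,D);rows(D,Pg);rows(Pg,G)
```

```text
[[0.786, -0.322, 0.527, 0.455], [0.286, -0.567, -0.773, 0.411], [0.548, 0.758, -0.354, 0.231], [0.0, 0.0, 0.0, 1.0]] zmin body 0.108
[[0.786, -0.322, 0.527, 0.407], [0.286, -0.567, -0.773, 0.481], [0.548, 0.758, -0.354, 0.262], [0.0, 0.0, 0.0, 1.0]] zmin body 0.139
[[0.753, 0.659, 0.0, 0.405], [0.659, -0.753, 0.0, 0.35], [0.0, 0.0, -1.0, 0.64], [0.0, 0.0, 0.0, 1.0]]
rows 26 each [-0.0012, -0.0395, -0.0] [0.0, 0.0, -4.23]
rows 12 each [-0.0013, -0.0265, 0.0244] [-5.71, 1.47, 3.11]
rows 3 each [0.0, -0.0, 0.03] [-0.0, 0.0, -0.0]
```

Request:
{"method": "jog_arm", "body": {
  "rows": [
    [0, -0.016, 0, -0.034, 0, 0, 0],
    [0, -0.016, 0, -0.034, 0, 0, 0],
    [0, -0.016, 0, -0.034, 0, 0, 0],
    [0, -0.016, 0, -0.034, 0, 0, 0],
    [0, -0.016, 0, -0.034, 0, 0, 0],
    [0, -0.016, 0, -0.034, 0, 0, 0],
    [0, -0.016, 0, -0.034, 0, 0, 0]
  ],
  "grip_force": 60
}}

```text
time_s: 1.28
tool_pos: [0.1939, -0.5004, 0.6447]
tool_rot: [180.0, -0.0, -68.8]
force: [1.0, -0.7, 0.2]
grip_width: 0.087
```

Request:
{"method": "jog_arm", "body": {
  "rows": [
    [0, -0.001, -0.0395, 0, 0, 0, -4.2],
    [0, -0.001, -0.0395, 0, 0, 0, -4.2],
    [0, -0.001, -0.0395, 0, 0, 0, -4.2],
    [0, -0.001, -0.0395, 0, 0, 0, -4.2],
    [0, -0.001, -0.0395, 0, 0, 0, -4.2],
    [0, -0.001, -0.0395, 0, 0, 0, -4.2],
    [0, -0.001, -0.0395, 0, 0, 0, -4.2],
    [0, -0.001, -0.0395, 0, 0, 0, -4.2],
    [0, -0.001, -0.0395, 0, 0, 0, -4.2],
    [0, -0.001, -0.0395, 0, 0, 0, -4.2],
    [0, -0.001, -0.0395, 0, 0, 0, -4.2],
    [0, -0.001, -0.0395, 0, 0, 0, -4.2]
  ]
}}

```text
time_s: 2.28
tool_pos: [0.5156, -0.1711, 0.6426]
tool_rot: [-180.0, -0.0, -18.2]
force: [-0.4, 0.4, -0.5]
grip_width: 0.0871
```

Request:
{"method": "jog_arm", "body": {
  "rows": [
    [0, -0.001, -0.0395, 0, 0, 0, -4.2],
    [0, -0.001, -0.0395, 0, 0, 0, -4.2],
    [0, -0.001, -0.0395, 0, 0, 0, -4.2],
    [0, -0.001, -0.0395, 0, 0, 0, -4.2],
    [0, -0.001, -0.0395, 0, 0, 0, -4.2],
    [0, -0.001, -0.0395, 0, 0, 0, -4.2],
    [0, -0.001, -0.0395, 0, 0, 0, -4.2],
    [0, -0.001, -0.0395, 0, 0, 0, -4.2],
    [0, -0.001, -0.0395, 0, 0, 0, -4.2],
    [0, -0.001, -0.0395, 0, 0, 0, -4.2],
    [0, -0.001, -0.0395, 0, 0, 0, -4.2],
    [0, -0.001, -0.0395, 0, 0, 0, -4.2]
  ]
}}

```text
time_s: 3.28
tool_pos: [0.4649, 0.2852, 0.6427]
tool_rot: [180.0, -0.0, 32.2]
force: [1.2, 0.6, -0.2]
grip_width: 0.0868
```

Run:
```python
from h import *
c=np.array([.593,.252,.115]);F=frame(20,33.2)
Pg=grasp_pose(F,c,35,65,back=.09); print(status.get_obs()['qpos'].round(1))
rows(cur(),Pg)
```

```text
[  9.7   9.9 -52.3  70.2   8.1 103.5  -8.1]
rows 12 each [-0.006, -0.0324, 0.0202] [-5.53, 1.9, 2.45]
```

Request:
{"method": "jog_arm", "body": {
  "rows": [
    [0, -0.006, -0.0324, 0.0202, -5.5, 1.9, 2.45],
    [0, -0.006, -0.0324, 0.0202, -5.5, 1.9, 2.45],
    [0, -0.006, -0.0324, 0.0202, -5.5, 1.9, 2.45],
    [0, -0.006, -0.0324, 0.0202, -5.5, 1.9, 2.45],
    [0, -0.006, -0.0324, 0.0202, -5.5, 1.9, 2.45],
    [0, -0.006, -0.0324, 0.0202, -5.5, 1.9, 2.45],
    [0, -0.006, -0.0324, 0.0202, -5.5, 1.9, 2.45],
    [0, -0.006, -0.0324, 0.0202, -5.5, 1.9, 2.45]
  ]
}}

```text
time_s: 3.95
tool_pos: [0.3725, 0.4488, 0.4087]
tool_rot: [137.5, -21.2, 19.5]
force: [1.0, -1.0, -0.8]
grip_width: 0.087
```

Run:
```python
from h import *
c=np.array([.593,.252,.115]);F=frame(20,33.2)
Pg=grasp_pose(F,c,35,65,back=.09); print(status.get_obs()['qpos'].round(1))
rows(cur(),Pg)
```

```text
[-25.2  24.3 -51.3  90.5  55.6 104.5 -68.2]
rows 4 each [-0.0061, -0.0323, 0.0204] [-5.54, 1.88, 2.38]
```

Request:
{"method": "jog_arm", "body": {
  "rows": [
    [0, -0.006, -0.0324, 0.0204, -5.5, 1.9, 2.4],
    [0, -0.006, -0.0324, 0.0204, -5.5, 1.9, 2.4],
    [0, -0.006, -0.0324, 0.0204, -5.5, 1.9, 2.4],
    [0, -0.006, -0.0324, 0.0204, -5.5, 1.9, 2.4],
    [0, 0, 0, 0, 0, 0, 0]
  ]
}}

```text
time_s: 4.37
tool_pos: [0.4094, 0.4779, 0.249]
tool_rot: [114.6, -32.1, 20.2]
force: [-1.1, -2.4, -2.7]
grip_width: 0.0869
```

```bash
cat > ringfit.py <<'E'
from h import *
from scipy.optimize import least_squares
def fit(cam,al,yaw,c0,tag,rad=.13):
    p=cams.camera_params(cam); im,d=cams.read_camera(cam); cv2.imwrite(f'pics/{tag}.png',im[...,::-1])
    rr,cc=np.mgrid[:420,:560];ok=d>0
    q=world(cam,rr,cc,d,p)[ok];k=im[ok].astype(int)
    q=q[(k.max(1)<60)&(np.linalg.norm(q-c0,axis=1)<rad)&(q[:,2]>.03)]
    # torus-like box-section ring: signed distance to rectangular section
    def res(s):
        F=frame(s[4],s[3]); l=(q-s[:3])@F; a=np.abs(l[:,0])-.007; b=np.abs(np.hypot(l[:,1],l[:,2])-.079)-.011
        return np.hypot(np.maximum(a,0),np.maximum(b,0))+np.minimum(np.maximum(a,b),0)
    s=least_squares(res,[*c0,al,yaw],loss='soft_l1',f_scale=.003,x_scale=[.01,.01,.01,5,5]).x
    print(tag,len(q),'centre',s[:3].round(4),'tilt',s[3].round(1),'yaw',s[4].round(1),'med',np.median(abs(res(s))).round(4))
    return s
E
python3 - <<'E'
from ringfit import *
c0=np.array([.593,.252,.115])
for cam in('wrist','top','scene'):
    s=fit(cam,33.2,20,c0,'pick_'+cam)
print(status.get_obs()['qpos'].round(1),status.get_obs()['tool_pos'])
E
```

```text
pick_wrist 4054 centre [0.5963 0.2534 0.111 ] tilt 37.3 yaw 22.4 med 0.0004
pick_top 1032 centre [0.5966 0.2527 0.1107] tilt 37.5 yaw 19.9 med 0.0013
pick_scene 976 centre [0.5943 0.2549 0.1086] tilt 37.6 yaw 19.8 med 0.0015
[-39.5  42.2 -37.   87.8  70.1 115.3 -87.4] [0.40811964 0.48001719 0.26432003]
```

View pics/pick_wrist.png

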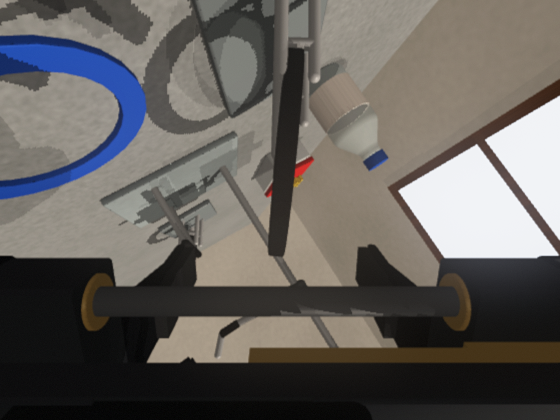

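The wrist view shows the ring edge-on between the open fingers (column ≈285, rows 50–250). All three cameras agree on tilt ≈37.4° and centre (0.596, 0.253, 0.111), so I correct to that and go in.

Run:
```python
from h import *
c=np.array([.596,.2535,.111]);F=frame(21,37.2)
for psi in (65,60):
  for phi in (35,):
    Pg=grasp_pose(F,c,phi,psi,back=.08);G=grasp_pose(F,c,phi,psi)
    rows(cur(),Pg); rows(Pg,G); print(G.round(3)[:3,3])
```

```text
rows 1 each [-0.0169, -0.0036, 0.0124] [0.2, 2.71, 3.4]
rows 2 each [0.0, 0.0, 0.04] [0.0, -0.0, -0.0]
[0.448 0.407 0.221]
rows 1 each [-0.0181, 0.0177, 0.0135] [5.2, 2.86, 3.28]
rows 2 each [-0.0, -0.0, 0.04] [0.0, 0.0, 0.0]
[0.443 0.398 0.231]
```

Request:
{"method": "jog_arm", "body": {
  "rows": [
    [0, -0.0085, -0.0018, 0.0062, 0.1, 1.35, 1.7],
    [0, -0.0085, -0.0018, 0.0062, 0.1, 1.35, 1.7],
    [0, 0, 0, 0, 0, 0, 0],
    [0, 0, 0, 0, 0, 0, 0],
    [0, 0, 0, 0, 0, 0, 0]
  ]
}}

```text
time_s: 4.93
tool_pos: [0.4033, 0.4677, 0.2501]
tool_rot: [115.1, -37.4, 20.9]
force: [-0.9, -0.1, -0.9]
grip_width: 0.0868
```

Run:
```python
from h import *
c=np.array([.596,.2535,.111]);F=frame(21,37.2)
rows(cur(),grasp_pose(F,c,35,65)); print(status.get_obs()['qpos'].round(1))
A=cur();g=A[:3,3]+.164*A[:3,2];print('ring centre in tool (x should be 0):',((c-g)@A[:3,:3]).round(4), 'n in tool',(F[:,0]@A[:3,:3]).round(3))
```

```text
rows 3 each [-0.0007, -0.0004, 0.0267] [-0.01, -0.0, -0.08]
[-39.4  41.6 -36.4  91.3  71.6 113.5 -92.7]
ring centre in tool (x should be 0): [-0.0022 -0.043   0.153 ] n in tool [ 1.    -0.004  0.   ]
```

Request:
{"method": "jog_arm", "body": {
  "rows": [
    [0, -0.0007, 0, 0.02, 0, 0, 0],
    [0, -0.0007, 0, 0.02, 0, 0, 0],
    [0, -0.0007, 0, 0.02, 0, 0, 0],
    [0, 0, 0, 0.02, 0, 0, 0],
    [0, 0, 0, 0, 0, 0, 0],
    [0, 0, 0, 0, 0, 0, 0]
  ]
}}

```text
time_s: 5.43
tool_pos: [0.4476, 0.4057, 0.2195]
tool_rot: [114.9, -37.3, 20.9]
force: [0.0, -0.1, 0.9]
grip_width: 0.0868
```

Request:
{"method": "jog_arm", "body": {
  "rows": [
    [0.4, 0, 0, 0, 0, 0, 0],
    [0.5, 0, 0, 0, 0, 0, 0],
    [0.6, 0, 0, 0, 0, 0, 0],
    [0.7, 0, 0, 0, 0, 0, 0],
    [0.8, 0, 0, 0, 0, 0, 0],
    [1, 0, 0, 0, 0, 0, 0],
    [1, 0, 0, 0, 0, 0, 0],
    [1, 0, 0, 0, 0, 0, 0],
    [1, 0, 0, 0, 0, 0, 0],
    [1, 0, 0, 0, 0, 0, 0],
    [1, 0, 0, 0, 0, 0, 0],
    [1, 0, 0, 0, 0, 0, 0]
  ],
  "grip_force": 60
}}

```text
time_s: 6.43
tool_pos: [0.4469, 0.4063, 0.2183]
tool_rot: [114.8, -37.3, 21.1]
force: [2.9, 1.1, 2.3]
grip_width: 0.015
```

Run:
```python
from ringfit import *
o=status.get_obs();print(o['qpos'].round(1),o['tool_pos'],o['tool_rot'],o['force'],o['grip_width'])
s=fit('wrist',37.2,21,np.array([.596,.2535,.111]),'gripped_w')
A=cur();F=frame(s[4],s[3]);g=A[:3,3]+.164*A[:3,2]
print('c in tool',((s[:3]-g)@A[:3,:3]).round(4),'n in tool',(F[:,0]@A[:3,:3]).round(3))
print('up-plane dir in tool',(F[:,2]@A[:3,:3]).round(3))
```

```text
[-33.8  40.7 -34.6  96.8  74.3 107.2 -93.3] [0.44686883 0.40627461 0.21831057] [114.81243375 -37.26537731  21.10918363] [2.87443429 1.13637114 2.2808014 ] 0.014973910440855725
gripped_w 11597 centre [0.5922 0.2521 0.1112] tilt 38.2 yaw 19.2 med 0.0011
c in tool [-0.0021 -0.0391  0.0702] n in tool [1.    0.025 0.018]
up-plane dir in tool [-0.014  0.899 -0.438]
```

Request:
{"method": "jog_arm", "body": {
  "rows": [
    [1, 0, 0.009, -0.0042, 0, 0, 0],
    [1, 0, 0.009, -0.0042, 0, 0, 0],
    [1, 0, 0.009, -0.0042, 0, 0, 0],
    [1, 0, 0.009, -0.0042, 0, 0, 0]
  ]
}}

```text
time_s: 6.82
tool_pos: [0.4259, 0.3985, 0.2502]
tool_rot: [115.2, -37.5, 21.1]
force: [8.3, 3.1, -3.0]
grip_width: 0.0066
```

Run:
```python
from ringfit import *
o=status.get_obs();print(o['qpos'].round(1),o['tool_pos'],o['force'],o['wrist_torque'],o['grip_width'])
F=frame(20,37.2)
s=fit('scene',37.2,20,np.array([.594,.2535,.111])+F[:,2]*.04,'lift_s')
s=fit('top',37.2,20,np.array([.594,.2535,.111])+F[:,2]*.04,'lift_t')
```

```text
[-33.3  36.5 -36.2  99.2  72.4 108.1 -92.5] [0.42589943 0.3985491  0.25016799] [ 8.34108869  3.12913636 -2.96964464] [ 2.12679307 -0.03989823  1.58295399] 0.00661655113151673
lift_s 1113 centre [0.5722 0.2489 0.1384] tilt 38.6 yaw 19.5 med 0.002
lift_t 1304 centre [0.5662 0.251  0.1511] tilt 37.3 yaw 18.6 med 0.0033
```

Run:
```python
from h import *
im,d=cams.read_camera('wrist');im2,_=cams.read_camera('scene')
cv2.imwrite('pics/slip.png',np.hstack([cv2.resize(im[...,::-1],(400,300)),cv2.resize(im2[190:320,220:393,::-1],(400,300),interpolation=3)]))
print(status.get_obs()['grip_width'],status.get_obs()['force'])
```

```text
0.0066391330124654195 [3.3668729  2.11644867 4.88493951]
```

View pics/slip.png

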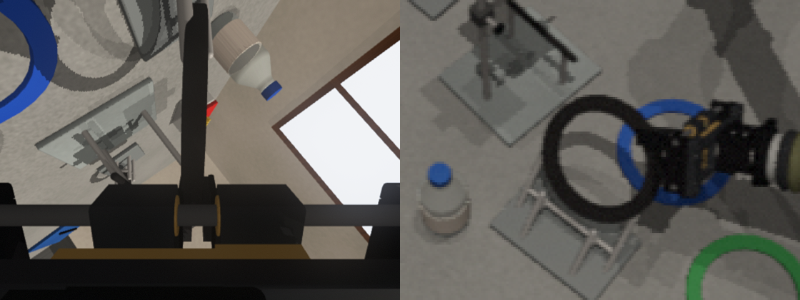

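```bash
cat >> ringfit.py <<'E'
def fit2(c0,al,yaw,tag,camlist=('scene','top'),rad=.12,zmin=.186):
    A=cur();Q=[]
    for cam in camlist:
        p=cams.camera_params(cam); im,d=cams.read_camera(cam); cv2.imwrite(f'pics/{tag}_{cam}.png',im[...,::-1])
        rr,cc=np.mgrid[:420,:560];ok=d>0
        q=world(cam,rr,cc,d,p)[ok];k=im[ok].astype(int); l=(q-A[:3,3])@A[:3,:3]
        q=q[(k.max(1)<55)&(np.linalg.norm(q-c0,axis=1)<rad)&(q[:,2]>.03)&(l[:,2]>zmin)]
        Q.append(q[np.random.default_rng(0).permutation(len(q))[:1500]])
        print(cam,len(q))
    q=np.vstack(Q)
    def res(s):
        F=frame(s[4],s[3]); l=(q-s[:3])@F; a=np.abs(l[:,0])-.007; b=np.abs(np.hypot(l[:,1],l[:,2])-.079)-.011
        return np.hypot(np.maximum(a,0),np.maximum(b,0))+np.minimum(np.maximum(a,b),0)
    s=least_squares(res,[*c0,al,yaw],loss='soft_l1',f_scale=.003,x_scale=[.01,.01,.01,5,5]).x
    F=frame(s[4],s[3]);g=A[:3,3]+.164*A[:3,2]
    print(tag,'centre',s[:3].round(4),'tilt',s[3].round(1),'yaw',s[4].round(1),'med',np.median(abs(res(s))).round(4))
    print(' in tool rel grasp: c',((s[:3]-g)@A[:3,:3]).round(4),'n',(F[:,0]@A[:3,:3]).round(3))
    return s
E
python3 - <<'E'
from ringfit import *
c0=np.array([.571,.248,.143])
for cl in (('scene',),('top',),('wrist',)): fit2(c0,37.2,20,'l2'+cl[0],cl)
E
```

```text
scene 707
l2scene centre [0.5721 0.2483 0.1379] tilt 39.2 yaw 19.5 med 0.0014
 in tool rel grasp: c [-0.0027 -0.0466  0.0701] n [0.999 0.037 0.006]
top 801
l2top centre [0.5748 0.246  0.1395] tilt 39.5 yaw 19.8 med 0.0013
 in tool rel grasp: c [-0.0001 -0.0451  0.0727] n [ 0.999  0.04  -0.   ]
wrist 252
l2wrist centre [0.5717 0.2455 0.1367] tilt 39.0 yaw 18.0 med 0.0002
 in tool rel grasp: c [-0.0041 -0.0455  0.0723] n [0.999 0.044 0.026]
```

Request:
{"method": "jog_arm", "body": {
  "rows": [
    [1, 0, 0.007, -0.0033, 0, 0, 0],
    [1, 0, 0.007, -0.0033, 0, 0, 0],
    [1, 0, 0.007, -0.0033, 0, 0, 0],
    [1, 0, 0.007, -0.0033, 0, 0, 0]
  ]
}}

```text
time_s: 7.5
tool_pos: [0.4075, 0.3917, 0.2732]
tool_rot: [115.1, -37.2, 21.0]
force: [6.8, 2.2, -3.4]
grip_width: 0.0064
```

Run:
```python
from ringfit import *
o=status.get_obs();print(o['tool_pos'],o['force'],o['wrist_torque'],o['grip_width'])
c0=np.array([.571,.248,.143])+.031*np.array([-.57,-.2,.79])
for cl in (('scene',),('top',),('wrist',)): fit2(c0,37.2,20,'l3'+cl[0],cl)
```

```text
[0.40747571 0.39165804 0.2732033 ] [ 6.82182414  2.15940657 -3.37580525] [2.00245414 0.01487351 1.27051995] 0.006370389458468521
scene 719
l3scene centre [0.5547 0.2412 0.1598] tilt 39.6 yaw 19.7 med 0.0014
 in tool rel grasp: c [-0.0022 -0.0455  0.0708] n [ 0.999  0.045 -0.001]
top 825
l3top centre [0.5549 0.2379 0.1631] tilt 38.0 yaw 21.1 med 0.0012
 in tool rel grasp: c [-0.0011 -0.0436  0.0731] n [ 1.     0.012 -0.006]
wrist 64
l3wrist centre [0.5536 0.2367 0.1617] tilt 39.4 yaw 22.9 med 0.0002
 in tool rel grasp: c [-0.0027 -0.0439  0.0735] n [ 0.999  0.026 -0.039]
```

Request:
{"method": "jog_arm", "body": {
  "rows": [
    [1, 0, 0.01, -0.0047, 0, 0, 0],
    [1, 0, 0.0135, -0.0063, 0, 0, 0],
    [1, 0, 0.0135, -0.0063, 0, 0, 0],
    [1, 0, 0.0135, -0.0063, 0, 0, 0],
    [1, 0, 0.0135, -0.0063, 0, 0, 0],
    [1, 0, 0.0135, -0.0063, 0, 0, 0],
    [1, 0, 0.01, -0.0047, 0, 0, 0],
    [1, 0, 0, 0, 0, 0, 0],
    [1, 0, 0, 0, 0, 0, 0]
  ]
}}

```text
time_s: 8.4
tool_pos: [0.3516, 0.3704, 0.3507]
tool_rot: [115.0, -37.1, 21.0]
force: [0.4, -0.7, -5.4]
grip_width: 0.0064
```

Run:
```python
from ringfit import *
o=status.get_obs();print(o['qpos'].round(1),o['tool_pos'],o['force'],o['wrist_torque'],o['grip_width'])
c0=np.array([.554,.239,.1615])+.096*np.array([-.57,-.2,.79])
for cl in (('scene',),('top',),('wrist',)): fit2(c0,37.2,20,'l4'+cl[0],cl)
```

```text
[-32.2  22.5 -40.9 104.9  64.9 112.2 -87.5] [0.35160226 0.37043531 0.35065575] [ 0.44738098 -0.71286617 -5.36644441] [1.87544926 1.45394967 0.0204548 ] 0.006409181983413831
scene 758
l4scene centre [0.4965 0.2193 0.2348] tilt 36.7 yaw 20.9 med 0.0014
 in tool rel grasp: c [-0.0053 -0.0466  0.0706] n [ 1.    -0.006  0.004]
top 924
l4top centre [0.499  0.2169 0.2369] tilt 36.8 yaw 20.7 med 0.0012
 in tool rel grasp: c [-0.0028 -0.0444  0.0727] n [ 1.    -0.002  0.006]
wrist 338
l4wrist centre [0.4973 0.2159 0.2345] tilt 39.7 yaw 20.9 med 0.0002
 in tool rel grasp: c [-0.0058 -0.0449  0.0731] n [ 0.999  0.042 -0.018]
```

The ring is free of the rack, weighs 5.4 N and sits steady in the grip. Next I plan the hang waypoints with clearance checks for the gripper and the ring.

```bash
cat >> h.py <<'E'
CT=np.array([-.004,-.045,.236])
def wp(x,dz,al,b,psi,y=0.):
    F=frame(SY+b,al);c=SO+SS@[x,y,SEAT+dz]-F[:,2]*.068
    s=np.radians(psi);z=-F@[0,np.sin(s),np.cos(s)];xx=F[:,0];Rm=np.c_[xx,np.cross(z,xx),z]
    return T(Rm,c-Rm@CT),c,F
def bx(w,lo,hi):
    lo,hi=np.array(lo),np.array(hi);return np.linalg.norm(np.maximum(np.abs(w-(lo+hi)/2)-(hi-lo)/2,0),axis=1).min()*1000
th=np.linspace(0,2*np.pi,90,endpoint=False)
RG=np.array([[s,r*np.sin(t),r*np.cos(t)] for s in(-.007,0,.007) for r in(.068,.079,.09) for t in th])
OBS=dict(lamp=((-.03,-.07,.365),(.07,.07,.383)),buf=((-.042,-.086,.099),(-.03,.086,.111)),rod=((.064,-.006,0),(.076,.006,.44)),
 seat=((-.062,-.012,SEAT-.015),(-.033,.012,SEAT)),j1=((-.071,-.005,SEAT-.01),(-.062,.005,SEAT+.011)),j2=((-.085,-.005,SEAT+.005),(-.071,.005,SEAT+.027)))
def check(x,dz,al,b,psi,y=0.):
    M,c,F=wp(x,dz,al,b,psi,y);g=(GB@M[:3,:3].T+M[:3,3]-SO)@SS;r=(RG@F.T+c-SO)@SS
    print((x,dz,al,b,psi),'grip',{k:int(bx(g,*v)) for k,v in OBS.items() if k!='rod'},'ring',{k:int(bx(r,*v)) for k,v in OBS.items()},'ring zmin',r[:,2].min().round(3),'TCP',M[:3,3].round(3))
E
python3 - <<'E'
from h import *
W=[(-.19,.042,25,15,67),(-.12,.042,25,15,67),(-.095,.042,22,15,67),(-.078,.042,20,15,67),(-.062,.024,18,15,67),(-.052,.012,17,10,67),(-.048,.004,16,5,67),(-.048,0,15,0,67)]
for w in W: check(*w)
W1=[(-.2,.06,33,8,67,.22)]
check(*W1[0]);rows(cur(),wp(*W1[0])[0]);rows(wp(*W1[0])[0],wp(*W[0])[0])
E
```

```text
(-0.19, 0.042, 25, 15, 67) grip {'lamp': 117, 'buf': 209, 'seat': 114, 'j1': 105, 'j2': 89} ring {'lamp': 159, 'buf': 79, 'rod': 177, 'seat': 78, 'j1': 77, 'j2': 76} ring zmin 0.135 TCP [0.264 0.133 0.342]
(-0.12, 0.042, 25, 15, 67) grip {'lamp': 53, 'buf': 175, 'seat': 61, 'j1': 55, 'j2': 42} ring {'lamp': 104, 'buf': 29, 'rod': 107, 'seat': 44, 'j1': 46, 'j2': 29} ring zmin 0.135 TCP [0.333 0.147 0.342]
(-0.095, 0.042, 22, 15, 67) grip {'lamp': 30, 'buf': 165, 'seat': 49, 'j1': 43, 'j2': 32} ring {'lamp': 87, 'buf': 20, 'rod': 89, 'seat': 40, 'j1': 35, 'j2': 16} ring zmin 0.132 TCP [0.36  0.153 0.343]
(-0.078, 0.042, 20, 15, 67) grip {'lamp': 24, 'buf': 159, 'seat': 41, 'j1': 37, 'j2': 26} ring {'lamp': 76, 'buf': 19, 'rod': 77, 'seat': 39, 'j1': 30, 'j2': 12} ring zmin 0.13 TCP [0.379 0.158 0.344]
(-0.062, 0.024, 18, 15, 67) grip {'lamp': 30, 'buf': 137, 'seat': 26, 'j1': 24, 'j2': 17} ring {'lamp': 84, 'buf': 3, 'rod': 66, 'seat': 20, 'j1': 10, 'j2': 1} ring zmin 0.111 TCP [0.397 0.162 0.327]
(-0.052, 0.012, 17, 10, 67) grip {'lamp': 35, 'buf': 122, 'seat': 18, 'j1': 19, 'j2': 17} ring {'lamp': 93, 'buf': 4, 'rod': 61, 'seat': 8, 'j1': 2, 'j2': 6} ring zmin 0.098 TCP [0.423 0.173 0.315]
(-0.048, 0.004, 16, 5, 67) grip {'lamp': 41, 'buf': 113, 'seat': 15, 'j1': 21, 'j2': 20} ring {'lamp': 100, 'buf': 6, 'rod': 61, 'seat': 1, 'j1': 4, 'j2': 9} ring zmin 0.089 TCP [0.444 0.181 0.307]
(-0.048, 0, 15, 0, 67) grip {'lamp': 43, 'buf': 109, 'seat': 15, 'j1': 22, 'j2': 23} ring {'lamp': 104, 'buf': 8, 'rod': 64, 'seat': 0, 'j1': 4, 'j2': 10} ring zmin 0.085 TCP [0.461 0.187 0.303]
(-0.2, 0.06, 33, 8, 67) grip {'lamp': 238, 'buf': 289, 'seat': 278, 'j1': 277, 'j2': 268} ring {'lamp': 175, 'buf': 136, 'rod': 236, 'seat': 147, 'j1': 149, 'j2': 144} ring zmin 0.163 TCP [0.224 0.356 0.356]
rows 4 each [-0.0246, 0.0146, -0.0152] [-0.67, -0.68, -0.81]
rows 6 each [-0.0081, 0.0162, 0.0333] [0.57, 0.42, -1.62]
```

Run:
```python
from h import *
for w in [(-.15,.042,27,15,67,.1),(-.15,.042,27,15,67),(-.062,.042,20,13,67),(-.05,.042,20,10,67),(-.048,.03,18,7,67),(-.048,.02,17,5,67)]: check(*w)
a=wp(-.15,.045,28,15,67,.10)[0];b=wp(-.15,.042,25,15,67)[0];c=wp(-.078,.042,20,13,67)[0]
rows(cur(),a);rows(a,b);rows(b,c)
```

```text
(-0.15, 0.042, 27, 15, 67) grip {'lamp': 135, 'buf': 197, 'seat': 152, 'j1': 150, 'j2': 140} ring {'lamp': 127, 'buf': 46, 'rod': 141, 'seat': 29, 'j1': 27, 'j2': 22} ring zmin 0.137 TCP [0.282 0.238 0.341]
(-0.15, 0.042, 27, 15, 67) grip {'lamp': 82, 'buf': 189, 'seat': 82, 'j1': 73, 'j2': 57} ring {'lamp': 127, 'buf': 44, 'rod': 133, 'seat': 49, 'j1': 53, 'j2': 53} ring zmin 0.137 TCP [0.302 0.14  0.341]
(-0.062, 0.042, 20, 13, 67) grip {'lamp': 18, 'buf': 153, 'seat': 35, 'j1': 31, 'j2': 20} ring {'lamp': 68, 'buf': 22, 'rod': 62, 'seat': 37, 'j1': 28, 'j2': 12} ring zmin 0.13 TCP [0.401 0.165 0.344]
(-0.05, 0.042, 20, 10, 67) grip {'lamp': 16, 'buf': 150, 'seat': 30, 'j1': 28, 'j2': 20} ring {'lamp': 64, 'buf': 30, 'rod': 51, 'seat': 37, 'j1': 28, 'j2': 18} ring zmin 0.13 TCP [0.422 0.172 0.344]
(-0.048, 0.03, 18, 7, 67) grip {'lamp': 20, 'buf': 138, 'seat': 24, 'j1': 24, 'j2': 19} ring {'lamp': 75, 'buf': 21, 'rod': 55, 'seat': 26, 'j1': 17, 'j2': 15} ring zmin 0.117 TCP [0.435 0.178 0.333]
(-0.048, 0.02, 17, 5, 67) grip {'lamp': 25, 'buf': 128, 'seat': 21, 'j1': 21, 'j2': 20} ring {'lamp': 84, 'buf': 15, 'rod': 58, 'seat': 16, 'j1': 9, 'j2': 12} ring zmin 0.106 TCP [0.443 0.181 0.323]
rows 4 each [-0.0255, 0.0234, 0.0153] [0.29, 0.16, -2.55]
rows 3 each [-0.007, 0.0153, 0.0285] [0.0, -0.39, -0.92]
rows 3 each [0.0254, -0.0072, 0.0093] [-0.26, -1.22, -1.29]
```

Request:
{"method": "jog_arm", "body": {
  "rows": [
    [1, -0.0128, 0.0117, 0.0077, 0.15, 0.08, -1.27],
    [1, -0.0128, 0.0117, 0.0077, 0.15, 0.08, -1.27],
    [1, -0.0128, 0.0117, 0.0077, 0.15, 0.08, -1.27],
    [1, -0.0128, 0.0117, 0.0077, 0.15, 0.08, -1.27],
    [1, -0.0128, 0.0117, 0.0077, 0.15, 0.08, -1.27],
    [1, -0.0128, 0.0117, 0.0077, 0.15, 0.08, -1.27],
    [1, -0.0128, 0.0117, 0.0077, 0.15, 0.08, -1.27],
    [1, -0.0128, 0.0117, 0.0077, 0.15, 0.08, -1.27]
  ]
}}

```text
time_s: 9.22
tool_pos: [0.2808, 0.2357, 0.3449]
tool_rot: [113.1, -28.0, 26.6]
force: [0.8, 0.2, -4.6]
grip_width: 0.0066
```

Run:
```python
from h import *
b=wp(-.15,.042,25,15,67)[0];o=status.get_obs();print(o['qpos'].round(1),o['force'],o['grip_width'])
rows(cur(),wp(-.15,.045,28,15,67,.10)[0]);rows(cur(),b,6)
```

```text
[-24.6   1.9 -44.1 125.5  56.  100.8 -76.2] [ 0.83344409  0.2258191  -4.62665958] 0.006631483008532045
rows 1 each [0.0, -0.0018, -0.001] [-0.07, -0.0, 0.01]
rows 6 each [-0.0035, 0.0073, 0.0141] [-0.01, -0.2, -0.46]
```

Run:
```python
from h import *
for w in [(-.145,.044,26,15,67,.05),(-.14,.044,26,15,67,.03),(-.13,.044,25,15,67,.0)]: check(*w)
a=wp(-.145,.044,26,15,67,.05)[0]
rows(cur(),a,3);rows(a,wp(-.13,.044,25,15,67,.0)[0],3)
```

```text
(-0.145, 0.044, 26, 15, 67) grip {'lamp': 104, 'buf': 188, 'seat': 109, 'j1': 107, 'j2': 95} ring {'lamp': 122, 'buf': 43, 'rod': 130, 'seat': 25, 'j1': 21, 'j2': 15} ring zmin 0.138 TCP [0.297 0.19  0.344]
(-0.14, 0.044, 26, 15, 67) grip {'lamp': 87, 'buf': 186, 'seat': 92, 'j1': 88, 'j2': 76} ring {'lamp': 118, 'buf': 40, 'rod': 124, 'seat': 25, 'j1': 26, 'j2': 23} ring zmin 0.138 TCP [0.306 0.172 0.344]
(-0.13, 0.044, 25, 15, 67) grip {'lamp': 62, 'buf': 181, 'seat': 68, 'j1': 61, 'j2': 47} ring {'lamp': 111, 'buf': 35, 'rod': 117, 'seat': 44, 'j1': 51, 'j2': 38} ring zmin 0.137 TCP [0.323 0.145 0.344]
rows 3 each [-0.0018, 0.0067, 0.0145] [-0.02, -0.26, -0.61]
rows 3 each [0.0008, 0.0066, 0.0161] [-0.0, -0.13, -0.31]
```

Request:
{"method": "jog_arm", "body": {
  "rows": [
    [1, -0.0018, 0.0067, 0.0145, 0, -0.26, -0.6],
    [1, -0.0018, 0.0067, 0.0145, 0, -0.26, -0.6],
    [1, -0.0018, 0.0067, 0.0145, 0, -0.26, -0.6],
    [1, 0.0008, 0.0066, 0.0161, 0, -0.13, -0.3],
    [1, 0.0008, 0.0066, 0.0161, 0, -0.13, -0.3],
    [1, 0.0008, 0.0066, 0.0161, 0, -0.13, -0.3],
    [1, 0, 0, 0, 0, 0, 0],
    [1, 0, 0, 0, 0, 0, 0],
    [1, 0, 0, 0, 0, 0, 0]
  ]
}}

```text
time_s: 9.97
tool_pos: [0.323, 0.146, 0.3446]
tool_rot: [113.1, -25.2, 26.6]
force: [-0.4, 0.9, -5.6]
grip_width: 0.0066
```

Run:
```python
from ringfit import *
o=status.get_obs();print(o['qpos'].round(1),o['tool_pos'],o['force'],o['grip_width'])
M,c,F=wp(-.13,.044,25,15,67);print('planned c',c.round(4))
for cl in (('top',),('scene',),('wrist',)):
    s=fit2(c,25,26.6,'pre'+cl[0],cl)
    Fr=frame(s[4],s[3]); print('  inner top in stand',((s[:3]+Fr[:,2]*.068-SO)@SS).round(4))
rows(cur(),M,1)
a=cv2.imread('pics/prewrist_wrist.png');b=cv2.imread('pics/prescene_scene.png')
cv2.imwrite('pics/pre.png',np.hstack([cv2.resize(a,(400,300)),cv2.resize(b[120:250,190:363],(400,300),interpolation=3)]))
```

```text
[-17.9  -6.8 -36.8 131.9  59.8  88.8 -65.9] [0.32302884 0.14595304 0.34464587] [-0.39189877  0.90874725 -5.59400206] 0.006635458866419755
planned c [ 0.4598 -0.01    0.2214]
top 867
pretop centre [ 0.4577 -0.0044  0.2262] tilt 25.5 yaw 27.6 med 0.0018
 in tool rel grasp: c [-0.0023 -0.0431  0.066 ] n [ 1.    -0.002 -0.017]
  inner top in stand [-0.1312  0.0053  0.2875]
scene 446
prescene centre [0.4554 0.0044 0.2256] tilt 27.5 yaw 36.7 med 0.0031
 in tool rel grasp: c [-0.0012 -0.0477  0.0587] n [ 0.987 -0.019 -0.161]
  inner top in stand [-0.132   0.0091  0.2859]
wrist 977
prewrist centre [0.4325 0.0118 0.2109] tilt 50.3 yaw 98.7 med 0.0015
 in tool rel grasp: c [-0.0231 -0.0598  0.0457] n [ 0.506  0.326 -0.799]
  inner top in stand [-0.1272 -0.018   0.2542]
rows 1 each [-0.0009, 0.0003, 0.0015] [-0.1, -0.14, -0.16]
```

View pics/pre.png

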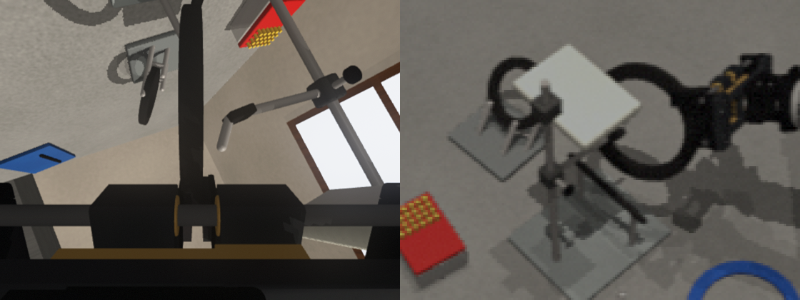

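The wrist view shows the ring edge-on (column ≈190) with the J-hook tip ahead of it at (225,145). The scene view shows the ring in front of the stand, short of the hook. Fitted inner top: stand (-0.131, 0.005, 0.2875), as planned. Now over the tip.

Run:
```python
from h import *
a=wp(-.09,.042,22,15,67)[0];b=wp(-.05,.042,20,10,67)[0]
rows(cur(),a,4);rows(a,b,5)
```

```text
rows 4 each [0.0093, -0.003, 0.0045] [-0.03, -0.33, -0.73]
rows 5 each [0.011, -0.0032, 0.003] [-0.36, -1.02, -0.0]
```

Request:
{"method": "jog_arm", "body": {
  "rows": [
    [1, 0.0093, -0.003, 0.0045, 0, -0.33, -0.73],
    [1, 0.0093, -0.003, 0.0045, 0, -0.33, -0.73],
    [1, 0.0093, -0.003, 0.0045, 0, -0.33, -0.73],
    [1, 0.0093, -0.003, 0.0045, 0, -0.33, -0.73],
    [1, 0.011, -0.0032, 0.003, -0.36, -1.02, 0],
    [1, 0.011, -0.0032, 0.003, -0.36, -1.02, 0],
    [1, 0.011, -0.0032, 0.003, -0.36, -1.02, 0],
    [1, 0.011, -0.0032, 0.003, -0.36, -1.02, 0],
    [1, 0.011, -0.0032, 0.003, -0.36, -1.02, 0],
    [1, 0, 0, 0, 0, 0, 0],
    [1, 0, 0, 0, 0, 0, 0],
    [1, 0, 0, 0, 0, 0, 0]
  ]
}}

```text
time_s: 11.12
tool_pos: [0.4219, 0.1711, 0.3438]
tool_rot: [113.1, -19.9, 21.5]
force: [0.3, 0.1, -5.0]
grip_width: 0.0069
```

Run:
```python
from ringfit import *
o=status.get_obs();print(o['qpos'].round(1),o['tool_pos'],o['force'],o['grip_width'])
M,c,F=wp(-.05,.042,20,10,67)
rows(cur(),M,1)
for n in('wrist','scene','top'): np.savez('in_'+n,im=0,d=cams.read_camera(n)[1]); 
a=cams.read_camera('wrist')[0][...,::-1];b=cams.read_camera('scene')[0][...,::-1]
cv2.imwrite('pics/over.png',np.hstack([cv2.resize(a,(400,300)),cv2.resize(b[120:250,190:363],(400,300),interpolation=3)]))
s=fit2(c,20,21.6,'over',('top',))
Fr=frame(s[4],s[3]); print('  inner top in stand',((s[:3]+Fr[:,2]*.068-SO)@SS).round(4))
d=wp(-.048,.02,17,5,67)[0];e=wp(-.048,.008,16,0,67)[0]
rows(cur(),d,3);rows(d,e,3)
```

```text
[-15.4   8.2 -33.1 119.   65.4  93.7 -62.4] [0.42185687 0.17108831 0.34376182] [ 0.30621437  0.0829082  -5.04655636] 0.006865946662107706
rows 1 each [0.0001, -0.0001, -0.001] [-0.04, 0.12, 0.03]
top 305
over centre [ 0.5251 -0.0116  0.2111] tilt 5.2 yaw 5.2 med 0.0042
 in tool rel grasp: c [-0.0183 -0.0431  0.0804] n [ 0.929 -0.114  0.353]
  inner top in stand [-0.0446 -0.0066  0.2788]
rows 3 each [0.0049, -0.0088, 0.0031] [-0.54, -1.83, -0.32]
rows 3 each [0.0048, -0.0052, 0.0018] [-0.47, -1.6, 0.32]
```

View pics/over.png

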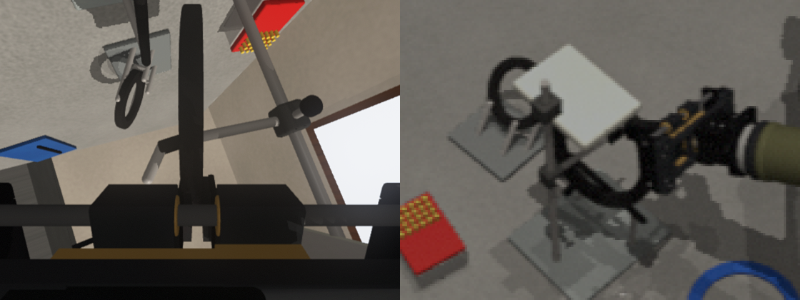

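The wrist view shows the tip (150,170) and sleeve (165,147) already on the robot side of the ring plane (column ≈190), so the hook is through the ring. That fits the planned geometry. I lower it now.

Request:
{"method": "jog_arm", "body": {
  "rows": [
    [1, 0.0049, -0.0088, 0.0031, -0.54, -1.83, -0.32],
    [1, 0.0049, -0.0088, 0.0031, -0.54, -1.83, -0.32],
    [1, 0.0049, -0.0088, 0.0031, -0.54, -1.83, -0.32],
    [1, 0.0048, -0.0052, 0.0018, -0.47, -1.6, 0.32],
    [1, 0.0048, -0.0052, 0.0018, -0.47, -1.6, 0.32],
    [1, 0.0048, -0.0052, 0.0018, -0.47, -1.6, 0.32],
    [1, 0, 0, 0, 0, 0, 0],
    [1, 0, 0, 0, 0, 0, 0],
    [1, 0, 0, 0, 0, 0, 0]
  ]
}}

```text
time_s: 12.17
tool_pos: [0.4602, 0.1867, 0.3113]
tool_rot: [113.0, -16.0, 11.7]
force: [0.4, 0.1, -4.6]
grip_width: 0.0065
```

Run:
```python
from h import *
o=status.get_obs();print(o['qpos'].round(1),o['tool_pos'],o['force'],o['wrist_torque'],o['grip_width'])
check(-.048,.008,16,0,67);rows(cur(),wp(-.048,.008,16,0,67)[0],1)
A=cur();print('world down 2mm in tool',(A[:3,:3].T@[0,0,-.002]).round(5))
```

```text
[-16.5  19.3 -30.8 110.8  63.  101.5 -65.3] [0.46019721 0.18667046 0.31132015] [ 0.41554999  0.14299885 -4.57608586] [2.23294922e+00 7.44510172e-01 2.19936426e-03] 0.0064780850626005165
(-0.048, 0.008, 16, 0, 67) grip {'lamp': 35, 'buf': 116, 'seat': 18, 'j1': 22, 'j2': 22} ring {'lamp': 96, 'buf': 13, 'rod': 61, 'seat': 5, 'j1': 6, 'j2': 10} ring zmin 0.093 TCP [0.46  0.186 0.311]
rows 1 each [-0.0, 0.0, 0.0003] [-0.03, -0.05, 0.01]
world down 2mm in tool [-0.00055 -0.00177  0.00075]
```

Now gently down, 1 mm per row, feeling for the hook.

Request:
{"method": "jog_arm", "body": {
  "rows": [
    [1, -0.0003, -0.0009, 0.0004, 0, 0, 0],
    [1, -0.0003, -0.0009, 0.0004, 0, 0, 0],
    [1, -0.0003, -0.0009, 0.0004, 0, 0, 0],
    [1, -0.0003, -0.0009, 0.0004, 0, 0, 0],
    [1, 0, 0, 0, 0, 0, 0],
    [1, 0, 0, 0, 0, 0, 0]
  ]
}}

```text
time_s: 12.67
tool_pos: [0.4604, 0.1864, 0.3069]
tool_rot: [113.0, -16.0, 11.6]
force: [0.3, 0.0, -4.1]
grip_width: 0.0066
```

Request:
{"method": "jog_arm", "body": {
  "rows": [
    [1, -0.0003, -0.0009, 0.0004, 0, 0, 0],
    [1, -0.0003, -0.0009, 0.0004, 0, 0, 0],
    [1, 0, 0, 0, 0, 0, 0],
    [1, 0, 0, 0, 0, 0, 0]
  ]
}}

```text
time_s: 13.0
tool_pos: [0.4604, 0.1865, 0.3048]
tool_rot: [113.0, -16.0, 11.6]
force: [-0.4, 0.3, -4.5]
grip_width: 0.0066
```

Request:
{"method": "jog_arm", "body": {
  "rows": [
    [1, -0.0003, -0.0009, 0.0004, 0, 0, 0],
    [1, -0.0003, -0.0009, 0.0004, 0, 0, 0],
    [1, 0, 0, 0, 0, 0, 0],
    [1, 0, 0, 0, 0, 0, 0]
  ]
}}

```text
time_s: 13.33
tool_pos: [0.4605, 0.1865, 0.3032]
tool_rot: [113.0, -16.0, 11.6]
force: [-0.3, 0.5, -2.5]
grip_width: 0.0062
```

Request:
{"method": "jog_arm", "body": {
  "rows": [
    [1, -0.0003, -0.0009, 0.0004, 0, 0, 0],
    [1, 0, 0, 0, 0, 0, 0],
    [1, 0, 0, 0, 0, 0, 0]
  ]
}}

```text
time_s: 13.58
tool_pos: [0.4605, 0.1865, 0.3026]
tool_rot: [112.9, -16.1, 11.6]
force: [-0.9, 1.7, 3.1]
grip_width: 0.0066
```

Request:
{"method": "jog_arm", "body": {
  "rows": [
    [1, -0.0003, -0.0009, 0.0004, 0, 0, 0],
    [1, 0, 0, 0, 0, 0, 0],
    [1, 0, 0, 0, 0, 0, 0]
  ]
}}

```text
time_s: 13.83
tool_pos: [0.4605, 0.1865, 0.3021]
tool_rot: [112.9, -16.1, 11.6]
force: [-1.6, 1.6, 5.2]
grip_width: 0.0066
```

The hook carries the ring: force z went from -4.6 to +5.2 N. I ease back slightly and swing the ring about the seat towards the buffer to its resting lean.

Run:
```python
from h import *
A=cur()
# current ring from tool
c=A[:3,3]+A[:3,:3]@CT; al=16.1;F=frame(11.6,al); top=c+F[:,2]*.068; print('inner top stand',((top-SO)@SS).round(4))
ax=SS[:,1]; 
Rr=Ro.from_rotvec(ax*np.radians(3.5)).as_matrix()
B=T(Rr@A[:3,:3],top+Rr@(A[:3,3]-top)+[0,0,.0012])
print('new n tilt',np.degrees(np.arcsin(B[2,0])));rows(A,B,4)
r=(RG@(Rr@F).T+top-Rr@F[:,2]*.068-SO)@SS
print({k:round(bx(r,*v),1) for k,v in OBS.items()})
```

```text
inner top stand [-4.770e-02 -2.000e-04  2.384e-01]
new n tilt 12.617723259857875
rows 4 each [0.0011, 0.0002, -0.0001] [0.0, -0.34, -0.81]
{'lamp': np.float64(104.7), 'buf': np.float64(3.5), 'rod': np.float64(70.4), 'seat': np.float64(0.0), 'j1': np.float64(5.0), 'j2': np.float64(11.6)}
```

Request:
{"method": "jog_arm", "body": {
  "rows": [
    [1, 0.0011, 0.0002, -0.0001, 0, -0.34, -0.81],
    [1, 0.0011, 0.0002, -0.0001, 0, -0.34, -0.81],
    [1, 0.0011, 0.0002, -0.0001, 0, -0.34, -0.81],
    [1, 0.0011, 0.0002, -0.0001, 0, -0.34, -0.81],
    [1, 0, 0, 0, 0, 0, 0],
    [1, 0, 0, 0, 0, 0, 0],
    [1, 0, 0, 0, 0, 0, 0]
  ]
}}

```text
time_s: 14.42
tool_pos: [0.4645, 0.1873, 0.3033]
tool_rot: [113.0, -12.5, 11.6]
force: [-0.7, 2.0, 6.4]
grip_width: 0.0064
```

Run:
```python
from h import *
o=status.get_obs();print(o['qpos'].round(1),o['tool_pos'],o['tool_rot'],o['force'],o['wrist_torque'],o['grip_width'])
a=cams.read_camera('wrist')[0][...,::-1];b=cams.read_camera('scene')[0][...,::-1]
cv2.imwrite('pics/seat.png',np.hstack([cv2.resize(a,(400,300)),cv2.resize(b[120:250,190:363],(400,300),interpolation=3)]))
```

```text
[-16.3  20.8 -30.7 109.9  62.5 102.  -62.8] [0.46445154 0.18725656 0.30330936] [112.95403245 -12.5015231   11.58987791] [-0.7146492   1.99323839  6.3564198 ] [-0.01470626  0.08330356 -0.26609864] 0.006408716152868357
```

View pics/seat.png

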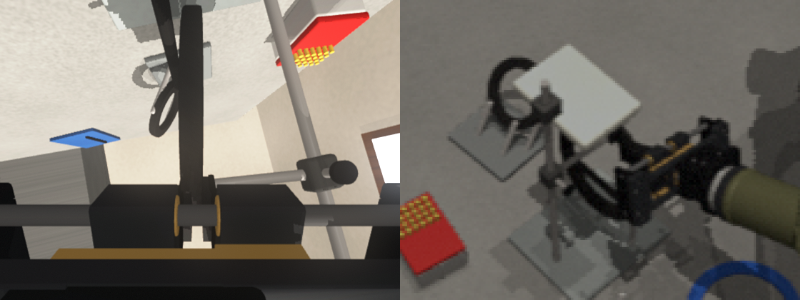

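The wrist view shows the hook bar passing under the rim at column ≈190, with the sleeve hidden by the ring, so it is seated. I ease off to about zero load and open slowly.

Request:
{"method": "jog_arm", "body": {
  "rows": [
    [1, 0.0001, 0.0007, -0.0003, 0, 0, 0],
    [1, 0, 0, 0, 0, 0, 0],
    [1, 0, 0, 0, 0, 0, 0]
  ]
}}

```text
time_s: 14.77
tool_pos: [0.4644, 0.1872, 0.3036]
tool_rot: [113.0, -12.5, 11.6]
force: [-0.2, 1.6, 4.2]
grip_width: 0.0067
```

Request:
{"method": "jog_arm", "body": {
  "rows": [
    [0.9, 0, 0, 0, 0, 0, 0],
    [0.85, 0, 0, 0, 0, 0, 0],
    [0.82, 0, 0, 0, 0, 0, 0],
    [0.8, 0, 0, 0, 0, 0, 0],
    [0.78, 0, 0, 0, 0, 0, 0],
    [0.74, 0, 0, 0, 0, 0, 0],
    [0.7, 0, 0, 0, 0, 0, 0],
    [0.65, 0, 0, 0, 0, 0, 0],
    [0.6, 0, 0, 0, 0, 0, 0],
    [0.55, 0, 0, 0, 0, 0, 0],
    [0.5, 0, 0, 0, 0, 0, 0],
    [0.5, 0, 0, 0, 0, 0, 0]
  ],
  "grip_force": 20
}}

```text
time_s: 15.77
tool_pos: [0.4642, 0.1873, 0.3035]
tool_rot: [113.0, -12.5, 11.6]
force: [0.7, 0.3, 0.5]
grip_width: 0.0414
```

Run:
```python
from ringfit import *
o=status.get_obs();print(o['force'],o['grip_width'])
a=cams.read_camera('wrist')[0][...,::-1];b=cams.read_camera('scene')[0][...,::-1]
cv2.imwrite('pics/open.png',np.hstack([cv2.resize(a,(400,300)),cv2.resize(b[120:250,190:363],(400,300),interpolation=3)]))
```

```text
[0.7308685  0.30965251 0.51321572] 0.04138164218206634
```

View pics/open.png

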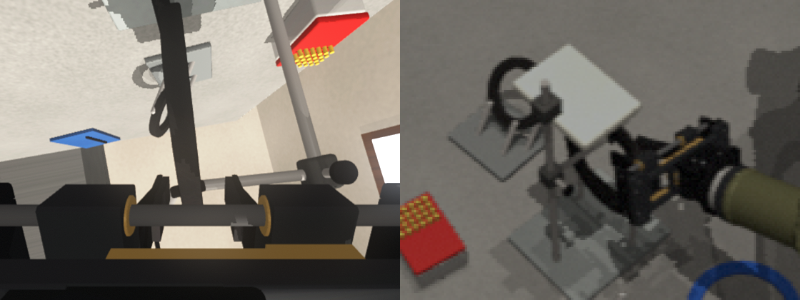

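The ring hangs between the open fingers with the hook through it (sleeve at (190,185)), and the tool force is about zero. Retreating along the fingers.

Request:
{"method": "jog_arm", "body": {
  "rows": [
    [0.35, 0, 0, 0, 0, 0, 0],
    [0.35, 0, 0, -0.01, 0, 0, 0],
    [0.35, 0, 0, -0.015, 0, 0, 0],
    [0.35, 0, 0, -0.02, 0, 0, 0],
    [0.35, 0, 0, -0.02, 0, 0, 0],
    [0.35, 0, 0, -0.02, 0, 0, 0],
    [0.35, 0, 0, -0.02, 0, 0, 0],
    [0.35, 0, 0, -0.02, 0, 0, 0],
    [0.35, 0, 0, -0.02, 0, 0, 0],
    [0.35, 0, 0, 0, 0, 0, 0],
    [0.35, 0, 0, 0, 0, 0, 0],
    [0.35, 0, 0, 0, 0, 0, 0]
  ]
}}

```text
time_s: 16.87
tool_pos: [0.4254, 0.3154, 0.3587]
tool_rot: [113.0, -12.5, 11.6]
force: [-0.7, -1.1, 0.2]
grip_width: 0.0564
```

Run:
```python
from ringfit import *
o=status.get_obs();print(o['tool_pos'],o['force'],o['grip_width'])
M,c,F=wp(-.048,0,11,0,67)
for cl in(('scene',),('wrist',),('scene',),('wrist',)):
    s=fit2(c,11,11.6,'fin',cl,rad=.105);Fr=frame(s[4],s[3]);print('  inner top in stand',((s[:3]+Fr[:,2]*.068-SO)@SS).round(4))
a=cv2.imread('pics/fin_wrist.png');b=cv2.imread('pics/fin_scene.png')
cv2.imwrite('pics/fin.png',np.hstack([cv2.resize(a,(400,300)),cv2.resize(b[120:250,190:363],(400,300),interpolation=3)]))
```

```text
[0.42536927 0.31540371 0.3586602 ] [-0.7119464  -1.14923245  0.23250433] 0.05640924115639407
scene 517
fin centre [ 0.5247 -0.0006  0.1723] tilt 6.1 yaw 16.4 med 0.0021
 in tool rel grasp: c [-0.0073 -0.0454  0.2133] n [ 0.99  -0.134 -0.034]
  inner top in stand [-0.0439  0.0029  0.24  ]
wrist 1567
fin centre [ 0.5098 -0.0043  0.1691] tilt 6.8 yaw 3.8 med 0.0006
 in tool rel grasp: c [-0.0228 -0.0454  0.2132] n [ 0.986 -0.037  0.16 ]
  inner top in stand [-0.0601  0.0041  0.2366]
scene 517
fin centre [ 5.202e-01 -5.000e-04  1.716e-01] tilt 5.5 yaw 12.1 med 0.0013
 in tool rel grasp: c [-0.0114 -0.0461  0.2114] n [ 0.993 -0.115  0.038]
  inner top in stand [-0.0477  0.0045  0.2393]
wrist 1560
fin centre [ 0.5155 -0.0037  0.1698] tilt 5.3 yaw 7.9 med 0.0006
 in tool rel grasp: c [-0.017  -0.0459  0.2136] n [ 0.99  -0.089  0.106]
  inner top in stand [-0.0527  0.0028  0.2375]
```

View pics/fin.png

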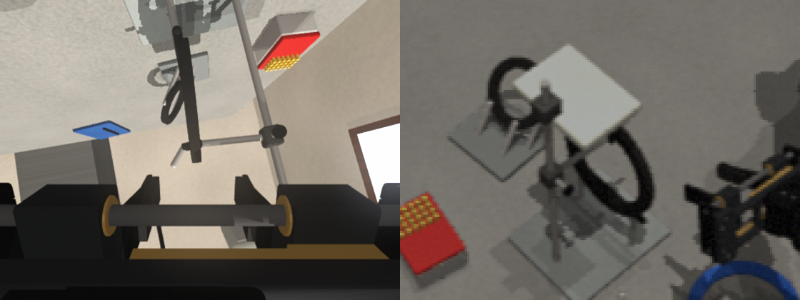

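The ring hangs from the seat, clear of the gripper; it may still be settling, so I wait and look once more.

Request:
{"method": "jog_arm", "body": {
  "rows": [
    [0.35, 0, 0, -0.02, 0, 0, 0],
    [0.35, 0, 0, -0.02, 0, 0, 0],
    [0.35, 0, 0, 0, 0, 0, 0],
    [0.35, 0, 0, 0, 0, 0, 0],
    [0.35, 0, 0, 0, 0, 0, 0],
    [0.35, 0, 0, 0, 0, 0, 0],
    [0.35, 0, 0, 0, 0, 0, 0],
    [0.35, 0, 0, 0, 0, 0, 0],
    [0.35, 0, 0, 0, 0, 0, 0],
    [0.35, 0, 0, 0, 0, 0, 0],
    [0.35, 0, 0, 0, 0, 0, 0],
    [0.35, 0, 0, 0, 0, 0, 0]
  ]
}}

```text
time_s: 18.07
tool_pos: [0.4147, 0.3508, 0.3741]
tool_rot: [113.0, -12.5, 11.6]
force: [-0.6, 0.5, 0.2]
grip_width: 0.0563
```

Request:
{"method": "jog_arm", "body": {
  "rows": [
    [0.35, 0, 0, 0, 0, 0, 0],
    [0.35, 0, 0, 0, 0, 0, 0],
    [0.35, 0, 0, 0, 0, 0, 0],
    [0.35, 0, 0, 0, 0, 0, 0],
    [0.35, 0, 0, 0, 0, 0, 0],
    [0.35, 0, 0, 0, 0, 0, 0],
    [0.35, 0, 0, 0, 0, 0, 0],
    [0.35, 0, 0, 0, 0, 0, 0],
    [0.35, 0, 0, 0, 0, 0, 0],
    [0.35, 0, 0, 0, 0, 0, 0],
    [0.35, 0, 0, 0, 0, 0, 0],
    [0.35, 0, 0, 0, 0, 0, 0]
  ]
}}

```text
time_s: 19.07
tool_pos: [0.4147, 0.3509, 0.3742]
tool_rot: [113.0, -12.5, 11.6]
force: [-0.5, 0.6, -0.3]
grip_width: 0.0563
```

Run:
```python
from ringfit import *
M,c,F=wp(-.048,0,11,0,67)
g=[]
for i in range(5):
    im=cams.read_camera('wrist')[0]; cams.read_camera('scene'); g.append(cv2.cvtColor(im,7).astype(float))
print('frame diffs over 0.5s',[np.percentile(abs(x-g[0]),99.9).round(1) for x in g[1:]])
s=fit2(c,8,11.6,'fin2',('wrist','scene'),rad=.105);Fr=frame(s[4],s[3]);print('  inner top in stand',((s[:3]+Fr[:,2]*.068-SO)@SS).round(4))
r=(RG@Fr.T+s[:3]-SO)@SS;print({k:round(bx(r,*v),1) for k,v in OBS.items()})
k=abs(r[:,2]-.105)<.006;print('ring x at buffer height',r[k][:,0].min(),r[k][:,0].max())
a=cv2.imread('pics/fin2_wrist.png');cv2.imwrite('pics/fin2.png',cv2.resize(a[0:300,150:450],(600,600),interpolation=3))
```

```text
frame diffs over 0.5s [np.float64(4.0), np.float64(4.0), np.float64(4.0), np.float64(4.0)]
wrist 1250
scene 507
fin2 centre [ 0.5199 -0.0028  0.171 ] tilt 5.2 yaw 11.8 med 0.0007
 in tool rel grasp: c [-0.0126 -0.0452  0.2546] n [ 0.992 -0.118  0.047]
  inner top in stand [-0.0479  0.0023  0.2388]
{'lamp': np.float64(104.5), 'buf': np.float64(0.0), 'rod': np.float64(90.8), 'seat': np.float64(0.0), 'j1': np.float64(6.1), 'j2': np.float64(14.1)}
ring x at buffer height -0.043605982007221065 -0.028146968930760387
```

View pics/fin2.png

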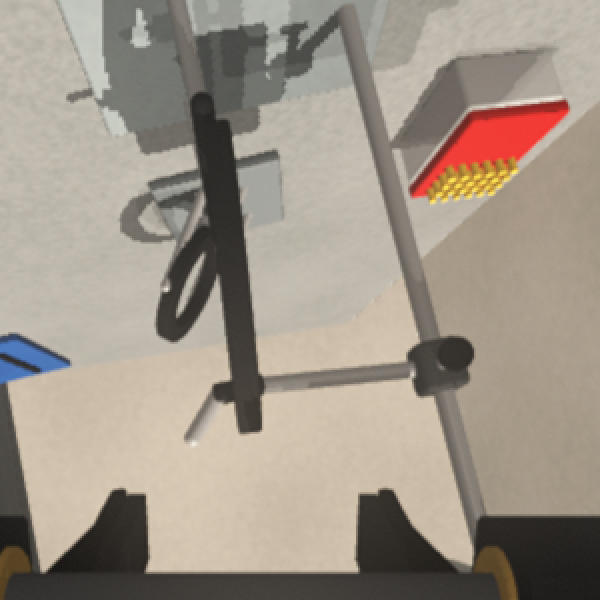

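The picture shows the ring on the sleeve at (240,388), its tip upturned on the robot side. Its lower part is on the rod side of the buffer (203,103) and leaning on it. Frames over 0.5 s differ only by noise. Handing in.

```bash
python3 -c "
from cell import env
print(env.sign_off())"
```

```text
the job is handed in; nothing more can be done
None
```

The large black ring is hanging still on the J-hook under the lamp, leaning on the rod side of the buffer bar. I handed the job in at about 20 s of the 54 s allowed.

**How it was done:** I gripped the rim off-centre, with the fingers slanted in the ring's plane. An upright or top grip would have put the 190 mm wide gripper body into the lamp. I then lifted the ring out of its rack along its own plane, passed it over the hook tip and lowered it 1 mm at a time. The vertical force went from -4.6 N, the ring's weight, to +5 N as the hook took it. Before opening I swung the ring to near its resting lean, eased the load off a little (it still read about +4 N) and let go slowly.

**Last checks:**
- **Position:** the ring's inner top sits on the seat at stand x = -48 mm, z = 0.239 m.
- **Stillness:** wrist pictures over about 0.5 s differ only by noise.
- **Clearance:** the gripper is clear of everything and the tool force is about 0 N. Neither the gripper nor the ring was brought near the small ring, the bottle or the tip box; I did not measure them again afterwards.

**Readings that disagreed:**
- **Start tilt:** the ring measured about 37° from vertical in the rack, not the 33° given. I used the measured value.
- **Grip opening:** it read 6.6 mm on the 14 mm ring during the carry, but the ring shifted only about 3–4 mm in the grip.
- **Final lean:** the fit gave 5°, against about 11° expected from the geometry. Black buffer pixels probably spoil that fit, and the picture shows the ring resting on the buffer as it should.

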